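Fit the equipment case into the wagon underframe

TASK

Lift the long grey equipment case out of the parts bin and fit it, cover side out, into the empty bay of the tilted wagon underframe, pressing it down square until its cover is flush with the face around the bay; do not force it past its stop. Leave the short case and the wheelset in the bin, and do not disturb the glue bottle or the paint jar.

Things in the scene. Friction and masses are not known exactly. Their poses are not given: they have to be found in the camera images.
- case: The long equipment case: grey plastic block, 56 x 34 x 24 mm (x, y, z), about 70 g, plain flat cover on top with four tiny dark screw heads, dark grilles on the long sides. Lies upright in the bin, cover up. Origin: centre of its underside; x along its length, z up through the cover. It fits the bay either end first (half a turn about z makes no difference).
- case_top (a point): Centre of the case's cover, 24 mm above the case's origin; same axes as the case.
- bin: White open parts bin, fixed to the table, outside 180 x 330 x 40 mm (x, y, z), walls and floor 4 mm thick. Origin: centre of its underside. Three parts lie side by side in it in a row along its y, about 95 mm apart, in any order.
- short_case: A short equipment case of the same grey plastic, 34 x 34 x 24 mm; does not belong in the bay; must stay in the bin. Origin: centre of its underside.
- wheelset: Steel wheelset lying in the bin, two dark 28 mm wheels on a 70 mm axle along its x; must stay in the bin. Origin: centre of its axle, 14 mm above the bin's floor.
- chassis: Grey wagon underframe, upside down, 126 x 264 mm (x, y), held rigidly in the stand, leaning 23 to 34 degrees so that its face looks up and away from the robot. Origin: its centre, 110 mm above the table, 14 mm below its face; z: outward normal of the face, y: level, along its length, x: down the slope. Axle guards, 4 mm above the face, stand over 88 mm from the centre along y.
- stand: Plywood stand fixed to the table, 150 x 310 mm (x, y), that carries the underframe between two uprights (50 x 14 mm, 132 mm tall) centred 143 mm either side of its middle along y. Origin: centre of its underside.
- bay (a point): Centre of the bay's mouth, level with the face; axes as the chassis. Bay 59 x 37 mm (x, y): 1.5 mm play on each side of the case; 3 mm bevel round the mouth. A friction-held clip plate inside starts 12 to 14 mm below the face, so a case set on it stands 10 to 12 mm proud. It yields only to a push of about 8 N along -z, does not spring back and stops hard at 24 mm: cover flush.
- glue: White glue bottle, 44 mm diameter, 110 mm tall, standing loose on the table. Origin: centre of its underside.
- paint: Small clear paint jar with a steel cap, 40 mm diameter, 45 mm tall, standing loose on the table. Origin: centre of its underside.
Mind the look-alikes: they are no part of the job. Leave any red or yellow look-alike of the wheelset alone.

How it is judged (in metres and radians):
On the way, in this order (a step that is already met when the one before it is completed fails the run):
1. the long case is lifted clear of the bin in the fingers (height (world z) of case above 0.055 m and contact force between the fingers and case above 1 N), for 0.1 s.
2. the case is pressed flush into the bay (z of case_top in the frame of bay between -0.003 and 0.002 m and x of case_top in the frame of bay between -0.004 and 0.004 m and y of case_top in the frame of bay between -0.004 and 0.004 m), for 0.1 s.
At the end, for the whole second after the job is handed in: The long case sits in the bay, cover out, its cover centre within 4 mm of the bay's centre and no more than 2 mm proud (or 3 mm sunk) of the face, square to it within 0.08 rad and at rest; the short case and the wheelset are inside the bin (all of step 2 and angle between the z axis of case and the z axis of chassis, either way round below 0.08 rad and linear speed of case below 0.01 m/s and x of short_case in the frame of bin between -0.09 and 0.09 m and y of short_case in the frame of bin between -0.165 and 0.165 m and z of short_case in the frame of bin between -0.005 and 0.04 m and x of wheelset in the frame of bin between -0.09 and 0.09 m and y of wheelset in the frame of bin between -0.165 and 0.165 m and z of wheelset in the frame of bin between -0.005 and 0.04 m); the robot touches nothing.
It fails at once if the glue bottle was moved over 30 mm or tipped over (distance of glue from where it was at the start of the episode above 0.03 m or angle between glue's own z axis and vertical above 0.5 rad).
It fails at once if the paint jar was moved over 30 mm or tipped over (distance of paint from where it was at the start of the episode above 0.03 m or angle between paint's own z axis and vertical above 0.5 rad).
It fails at once if the case was forced against the underframe with over 60 N (contact force between case and chassis above 60 N).
It also fails if it takes over 48 s, if anything falls off the work surface, if the arm or the gripper's body presses on something with over 40 N, if the wrist force passes 120 N, or if a joint passes its speed limit or range.

ROBOT

A 6-joint arm with a two-finger parallel gripper is mounted at the origin on the work surface. World frame = base frame: x ahead of the robot, y to its left, z up, the work surface at z = 0. Lengths are in mm, angles in rad, forces in N, time in s.
With the tool pointing down it reaches from about 350 to 875 mm from the base axis. Payload 4.2 kg.
Tool frame: the origin (TCP) lies at the very end of the fingers, on their centre line; the grasp point (between the pads) lies 19 mm behind it (arm.pinch_z is the distance from the TCP to the grasp point, in mm); x points along the fingers, y is the direction in which the jaws open and shut, and the axes are right-handed (so a half turn about x gives the same grasp; the last joint's range is limited). The gripper opens to 85 mm and grips with 20 to 120 N. Pads are 22 mm wide; open, the fingers measure 114 mm over their backs; the gripper's body (76 mm by 85 mm) begins 54 mm behind the grasp point. The pads swing forward as they close: fully open they stand 13 mm farther back than shut.
Start: joints at [-0.896, 0.385, 0.008, 0, -1.194, -0.259], TCP at [252.464, -571.718, 231.312] pointing down, gripper open.
Joint ranges: [-3.14, 3.14], [-1.21, 2.06], [-1.07, 1.41], [-3.16, 2.05], [-2.99, -0.16], [-3.1, 3.1]. Speed limits (rad/s): [2.79, 2.79, 3.14, 3.14, 3.14, 3.14].

INTERFACE

Orientations are given as a unit quaternion [x, y, z, w].
In Python, from bench import arm gives the robot as it stands.
- The arm moves only by the tool drive_tool, never from a script. Its argument "motion" is a list of rows, each a list of 4 numbers: the shift along the tool's x, y, z in mm, then the turn about the tool's x in degrees. In form: [[dx, dy, dz, spin], ...]. A call has 1 to 10 rows; each row shifts and turns the commanded pose from where the row before left it, along the tool's axes as they then stand; what a row does not reach is not made up. A row lasts 1/12 s, in which the tool goes at most 41.7 mm and 7.16 degrees, less where a joint would pass 70% of its speed; a pose out of reach is approached as far as the arm can. A call with a gripper value outside its range is refused whole. "grip" is the finger opening in mm, from 0 to 85.4, set as the call begins (left out, the last holds). The fingers move at their own pace and stop on an object; the grip force is fixed at half the most. Time passes only in rows, so rows that do not move let the fingers close. It gives the time, the measured TCP pose, the force and the opening at its end, in the units of the state.
- arm.read_state(): the state, without advancing time (a new reading comes with each control period).
- arm.get_image(name): name is "side" or "top"; returns the picture (384x512x3 uint8, red, green, blue); there is no depth.
- arm.calibration(name): a dict with "K" (3x3 intrinsics, pixels), "distortion" ([k1, k2, p1, p2, k3] as OpenCV has them; the pictures are not rectified), "eye" and "attitude" of the camera in the world. Camera axes: x right, y up, looking along -z (the intrinsics and any distortion apply to the point x, -y, -z); pixel columns grow to the right and rows downward; lengths in mm; the calibration is good to about 2 mm. A picture is of the moment at which its call begins. calibration takes no time and is no camera call.
- arm.job_done(): hands the job in, once; it reports no verdict.
The state is a dict: "clock": time; "joints": joint angles; "joint_vel": joint speeds; "joint_efforts": joint torques, N m; "position": TCP position; "ee_rot": TCP orientation; "contact_force": force on the tool from outside, world axes, zero at the start; "wrist_torque": the same for the moment, N m; "gripper_width": finger opening in mm.
Only numpy, scipy, OpenCV 4.12 (cv2) and the standard library are available. Lean on these libraries where they do the work, as an engineer would, in place of code of your own. Each camera call takes 0.05 s, during which the arm holds its last target. There are 200 camera calls.

## Working session

There is one attempt and no reset: what is moved stays moved. The work goes in short steps, Python scripts to look and compute and a tool call to move; the robot and the scene stay as the last step left them, time stands still between calls to the robot, and variables do not carry over. Pictures are saved under pics/ and viewed, about 8 in all and at most 12, crops included, and the job is handed in when it is done.

Besides the shell and the picture viewer there is one more tool, called after ">>>" in YAML: its name, and indented under it one key for each argument. drive_tool: Moves the arm, as the interface text tells. Its arguments: {"type":"object","properties":{"motion":{"type":"array"},"grip":{"type":"number"}},"required":["motion"]}

```bash
ls; mkdir -p pics; python3 - <<'E'
from bench import arm
import cv2,numpy as np
for n in("side","top"):
    cv2.imwrite(f"pics/{n}0.png",cv2.cvtColor(arm.get_image(n),cv2.COLOR_RGB2BGR))
    print(n,arm.calibration(n))
print(arm.read_state(),arm.pinch_z)
E
```

```text
pics
side {'K': array([[490.28135035,   0.        , 262.21752207],
       [  0.        , 490.28135035, 190.09550827],
       [  0.        ,   0.        ,   1.        ]]), 'distortion': array([-0.00185576,  0.        ,  0.        ,  0.        ,  0.        ]), 'eye': array([332.72605573, 836.74245873, 751.57070252]), 'attitude': array([-0.06406264,  0.44746881,  0.88492282, -0.11215722])}
top {'K': array([[384.35131193,   0.        , 257.30788703],
       [  0.        , 384.35131193, 191.11163943],
       [  0.        ,   0.        ,   1.        ]]), 'distortion': array([0.02931048, 0.        , 0.        , 0.        , 0.        ]), 'eye': array([ 479.27612519,    1.97333146, 1091.72682417]), 'attitude': array([ 0.02235973, -0.02906443, -0.69936683,  0.71382165])}
{'clock': 0.1, 'joints': array([-8.96394347e-01,  3.85511451e-01,  6.74798135e-03, -4.25768842e-04,
       -1.19399114e+00, -2.58591104e-01]), 'joint_vel': array([ 7.49993834e-04, -1.79458463e-03,  3.66407289e-03,  2.80615580e-03,
        8.51569655e-04, -5.58699930e-05]), 'joint_efforts': array([-7.77624027e-04, -3.93319702e+01,  1.88928741e+01,  4.19800848e+00,
       -2.64125905e-03,  8.50703572e-06]), 'position': array([ 252.25452606, -571.26184609,  230.30746628]), 'ee_rot': array([-0.14521883,  0.69207706,  0.14658145,  0.69170421]), 'contact_force': array([0.01144118, 0.16669723, 0.32710752]), 'wrist_torque': array([-0.04546027,  0.03112704,  0.02700518]), 'gripper_width': 85.44585177527182} 18.700000000000003
```

View pics/top0.png

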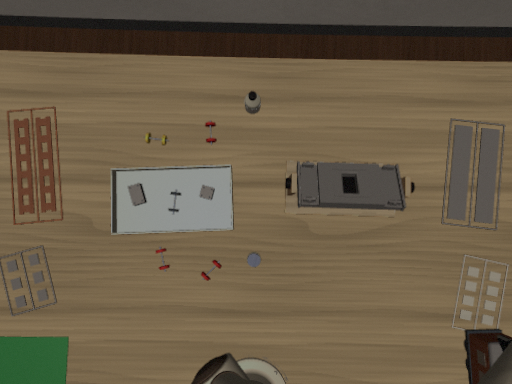

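View pics/side0.png

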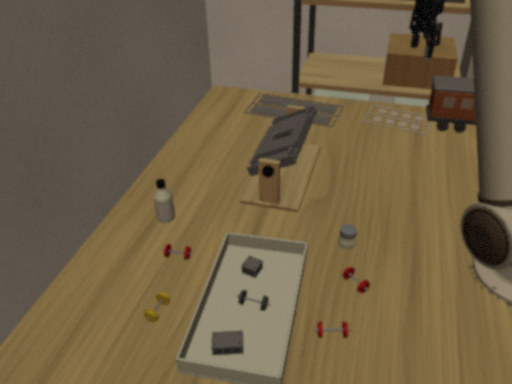

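The top view has the long case at about (137,194), the wheelset at (175,202) and the short case at (207,192). The chassis bay is the dark hole at (349,184). The side view shows the same order, with the long case at (228,343) and the short one at (252,266). I'll confirm this with one enlarged montage and mask measurements.

```bash
cat > h.py <<'E'
import cv2,numpy as np
from scipy.spatial.transform import Rotation as R
from bench import arm
C={n:arm.calibration(n) for n in("side","top")}
def ray(n,px):
    c=C[n]; u=cv2.undistortPoints(np.array(px,float).reshape(-1,1,2),c["K"],c["distortion"]).reshape(-1,2)
    d=np.c_[u[:,0],-u[:,1],-np.ones(len(u))]@R.from_quat(c["attitude"]).as_matrix().T
    return c["eye"],d/np.linalg.norm(d,axis=1)[:,None]
def onz(n,px,z):
    e,d=ray(n,px); z=np.asarray(z,float); return e+d*((z-e[2])/d[:,2])[:,None]
def tri(a,b):  # top px, side px -> points, gap
    e1,d1=ray("top",a); e2,d2=ray("side",b); out=[]
    for p,q in zip(d1,d2):
        s=np.linalg.lstsq(np.c_[p,-q],e2-e1,rcond=None)[0]
        x,y=e1+s[0]*p,e2+s[1]*q; out.append(np.r_[(x+y)/2,np.linalg.norm(x-y)])
    return np.array(out)
def proj(n,P):
    c=C[n]; p=(np.array(P,float).reshape(-1,3)-c["eye"])@R.from_quat(c["attitude"]).as_matrix()
    return cv2.projectPoints(p*[1,-1,-1],np.zeros(3),np.zeros(3),c["K"],c["distortion"])[0].reshape(-1,2)
E
python3 - <<'E'
from h import *
t=cv2.imread("pics/top0.png");s=cv2.imread("pics/side0.png")
def up(i,x0,y0,w,h,k): return cv2.resize(i[y0:y0+h,x0:x0+w],None,fx=k,fy=k,interpolation=cv2.INTER_CUBIC)
A=np.zeros((600,800,3),np.uint8)
a=up(t,285,155,134,64,3.5); A[:a.shape[0],:a.shape[1]]=a          # 224x469
b=up(s,240,98,85,110,3.5); A[:b.shape[0],480:480+b.shape[1]]=b[:, :320]  # 385x297
c=up(t,106,160,134,80,3.5); A[230:230+c.shape[0],:c.shape[1]]=c    # 280
d=up(s,180,230,130,80,2.4); A[400:400+d.shape[0],480:480+d.shape[1]]=d
cv2.imwrite("pics/m1.png",np.clip(A*1.5,0,255).astype(np.uint8))
g=cv2.cvtColor(t,cv2.COLOR_BGR2GRAY)
m=(g<130).astype(np.uint8); m[:172]=0;m[230:]=0;m[:,:121]=0;m[:,228:]=0
for k in cv2.findContours(m,0,1)[0]:
    if cv2.contourArea(k)>15:
        r=cv2.minAreaRect(k);print("top bin",r,onz("top",[r[0]],28).round(1))
        q=onz("top",cv2.boxPoints(r),28);print(q[:,:2].round(1).tolist())
m=(g<25).astype(np.uint8); m[:165]=0;m[205:]=0;m[:,:330]=0;m[:,370:]=0
for k in cv2.findContours(m,0,1)[0]:
    if cv2.contourArea(k)>15:print("hole",cv2.minAreaRect(k),cv2.boundingRect(k))
print(g[184,340:360],g[170:198,349])
E
```

```text
top bin ((174.50001525878906, 201.5), (11.167832374572754, 25.177188873291016), 7.594644546508789) [[523.4 220.6  28. ]]
[[490.7, 239.1], [559.7, 232.5], [556.3, 201.9], [487.2, 208.6]]
top bin ((206.55886840820312, 192.26470947265625), (13.824529647827148, 12.854386329650879), 14.03624439239502) [[550.8 133.1  28. ]]
[[537.7, 155.5], [572.4, 148.0], [563.9, 110.6], [529.1, 118.3]]
top bin ((136.97171020507812, 194.15093994140625), (21.428245544433594, 15.24701976776123), 74.05460357666016) [[541.6 324.2  28. ]]
[[563.7, 353.2], [576.1, 313.6], [519.5, 295.1], [507.2, 334.7]]
hole ((349.0, 184.5), (15.0, 12.0), 90.0) (343, 177, 13, 16)
[78 77 55 13 13  9 15 14 13 12 11 11 12 14 13 24 28 46 64 78] [74 80 83 72 51 50 40 22 14 11 13 11  9 12 12 18 14 11 13 14  4 16 19 58
 79 78 76 76]
```

View pics/m1.png

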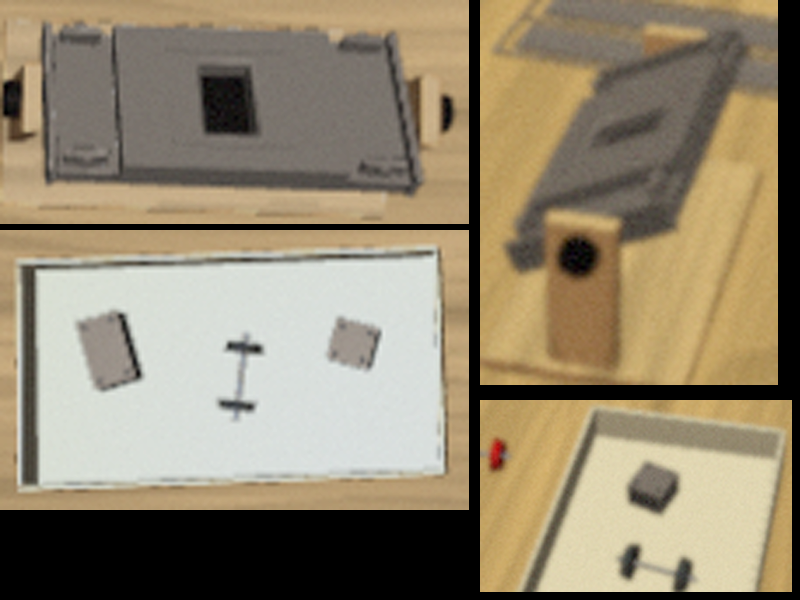

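```bash
python3 - <<'E'
from h import *
T=np.mean([arm.get_image("top")[...,::-1].astype(float) for _ in range(4)],0);S=np.mean([arm.get_image("side")[...,::-1].astype(float) for _ in range(4)],0)
np.savez("avg.npz",T=T,S=S)
def up(i,x0,y0,w,h,k):
    o=cv2.resize(i[y0:y0+h,x0:x0+w],None,fx=k,fy=k,interpolation=cv2.INTER_CUBIC)
    for x in range(-x0%10,w,10): cv2.line(o,(x*k+k//2,0),(x*k+k//2,6),(0,255,255),1); cv2.putText(o,str(x0+x),(x*k,18),0,.35,(0,255,255))
    for y in range(-y0%10,h,10): cv2.line(o,(0,y*k+k//2),(6,y*k+k//2),(0,255,255),1); cv2.putText(o,str(y0+y),(8,y*k+k//2+4),0,.35,(0,255,255))
    return o
A=np.zeros((600,800,3))
a=up(T,292,155,78,60,5);A[:300,:390]=a
a=up(T,345,155,78,60,5);A[300:,:390]=a
a=up(S,244,100,80,80,5);A[:400,400:]=a
a=up(T,125,178,80,40,5);A[400:,400:]=a
cv2.imwrite("pics/m2.png",np.clip(A*1.6,0,255).astype(np.uint8))
g=T.mean(2)
print(g[180:210,125:150].round().astype(int)[::2])
E
```

```text
[[145 145 144 145 145 146 145 145 145 146 145 145 145 145 145 145 145 145
  145 146 146 146 145 145 146]
 [145 144 145 145 145 145 145 144 145 145 145 145 136 131 136 141 146 145
  146 145 146 146 146 146 146]
 [144 145 144 146 145 139 133 135 132 114 105 102  89  93  73  24  66 122
  146 145 146 146 145 145 146]
 [145 145 128 110  99  98  98  96  96  97  96  92  86  91  94  68  17 104
  141 146 145 146 145 146 146]
 [144 145 132 108  85  84  92  96  96  95  96  97  98  98  99  78  32  54
  119 146 146 146 145 146 146]
 [145 145 145 125 100  95  96  96  96  95  96  97  97  98  98  99  75  19
   96 137 146 146 146 145 146]
 [145 145 145 138 114  96  96  96  95  97  96  97  98  97  97  98  84  48
   50 116 146 146 145 146 146]
 [145 145 145 145 128 103  96  96  97  96  97  97  97  97  97  98 100  77
   21  80 129 146 146 145 146]
 [146 146 144 145 145 124  99  96  97  96  97  98  98  98  98  99  98  89
   59  34 112 146 146 145 145]
 [145 146 145 145 145 129 106  97  97  97  97  97  98  98  98  98  98 101
   80  24  62 122 146 146 146]
 [145 145 145 145 145 145 125 101  97  98  97  98  98  98  99  99  86  76
   88  71  20 102 142 146 146]
 [146 145 145 145 146 145 133 110  94  83  89  97  98 100  99  93  87  85
   75  64  69 107 138 146 146]
 [145 145 145 145 146 146 145 127 103  89  85  84  73  60  81 107 116 132
  146 146 146 146 146 146 146]
 [145 145 145 145 145 145 145 145 146 137 129 138 146 145 146 146 146 146
  146 146 146 146 146 146 147]
 [145 145 145 145 146 145 145 146 146 146 146 145 146 146 145 146 146 146
  146 146 146 146 146 146 146]]
```

View pics/m2.png

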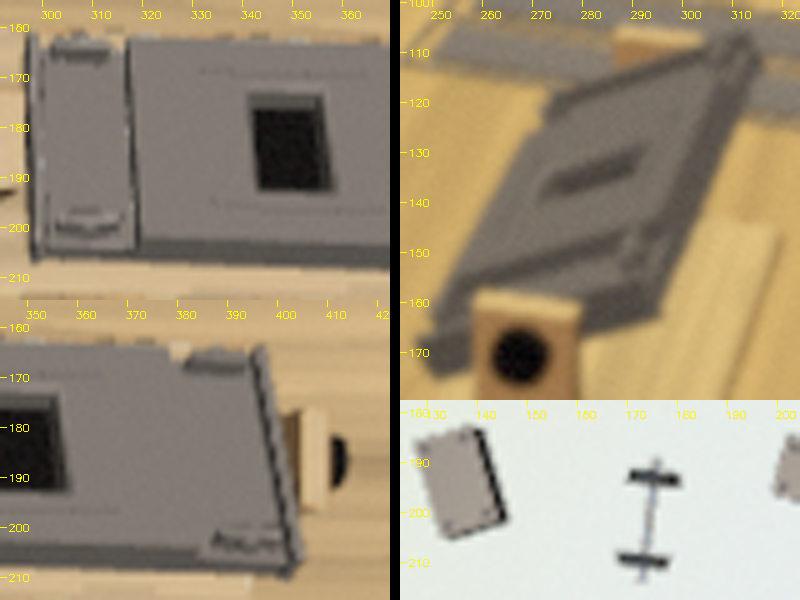

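```bash
python3 - <<'E'
from h import *
from scipy.optimize import least_squares
t=np.array([[340.8,173.2],[356.2,173.2],[359,193],[343.2,193]]); s=np.array([[271.6,139.4],[274.8,135],[293.6,128.8],[290.6,134]])
P=tri(t,s);print(P.round(1),P.mean(0).round(1))
sg=np.array([[1,1],[1,-1],[-1,-1],[-1,1]])
def model(p):
    cx,cz_off,cy,yaw,tilt,b,bx=p
    M=(R.from_euler("z",yaw)*R.from_euler("y",tilt)).as_matrix()
    # bay mouth centre: chassis centre (z=110) +14 n + bx*xaxis
    c=np.array([cx,cy,110+cz_off])+M@[bx,0,14]
    return c+ (np.c_[sg*[29.5+b,18.5+b],np.zeros(4)])@M.T,c,M
def res(p):
    W=model(p)[0]
    return np.r_[(proj("top",W)-t).ravel(),(proj("side",W)-s).ravel(),p[1]/1.,(p[5]-1)/1.5,p[6]/5,]
o=least_squares(res,[570,0,-230,0,.5,1,0]);print(o.x.round(3),np.degrees(o.x[4]).round(1),np.degrees(o.x[3]).round(1),o.fun.round(2)); print("bay",model(o.x)[1].round(1))
# face edges in top (upslope row 202.6, downslope 162.2 around col 350)
n=model(o.x)[2][:,2]; c=model(o.x)[1]; M=model(o.x)[2]
e,d=ray("top",[[349.8,162.2],[349.8,202.6],[316.8,162.2],[319.2,204]])
q=e+d*(((c-e)@n)/(d@n))[:,None]; print("in bay frame",((q-c)@M).round(1))
# case cover centre/yaw
g=np.load("avg.npz")["T"].mean(2); m=((g>70)&(g<125)).astype(np.uint8); m[:180]=0;m[210:]=0;m[:,:124]=0;m[:,152:]=0
k=max(cv2.findContours(((g<125)*1).astype(np.uint8)*(np.add.outer(abs(np.arange(384)-195)<16,np.zeros(512,bool))&(np.add.outer(np.zeros(384,bool),abs(np.arange(512)-138)<14))).astype(np.uint8),0,1)[0],key=cv2.contourArea);print(cv2.minAreaRect(k))
cov=[[126.9,186.4],[139,183.9],[144.6,201.9],[133,205.2]]
w=onz("top",cov,28);print(w.round(1),w.mean(0).round(1)); v=(w[3]+w[2]-w[0]-w[1])[:2];print(np.degrees(np.arctan2(v[1],v[0])),np.linalg.norm(v)/2)
b=onz("top",[[112,167.5],[232,165.5],[233,231],[112,234.5]],40);print("bin",b.round(1),b.mean(0))
for nme,px,z in(("glue",[252,103],0),("paint",[253.5,259.5],45)): print(nme,onz("top",[px],z).round(0))
s=arm.read_state();print(R.from_quat(s["ee_rot"]).as_matrix().round(3))
E
```

```text
[[ 598.7 -220.   113.5    4.9]
 [ 600.7 -262.4  102.5    5.3]
 [ 549.1 -262.6  127.6    2.2]
 [ 548.  -221.   135.4    1.7]] [ 574.1 -241.5  119.8    3.5]
[ 5.64965e+02 -2.85000e-01 -2.40792e+02 -8.00000e-03  4.61000e-01
 -2.50000e-01  3.17000e+00] 26.4 -0.5 [ 0.76  0.58 -0.47  0.98 -0.71  0.8   0.48  0.38 -1.33  1.22 -1.05 -1.24
 -0.12 -1.42 -0.23  0.25 -0.29 -0.83  0.63]
bay [ 574.  -240.9  120.8]
in bay frame [[ 66.4  -6.7   0. ]
 [-55.2   5.6  -0. ]
 [ 63.4  80.1  -0. ]
 [-61.6  81.4  -0. ]]
((137.03775024414062, 194.132080078125), (21.428245544433594, 15.109660148620605), 74.05460357666016)
[[562.4 352.6  28. ]
 [570.1 319.8  28. ]
 [520.6 302.4  28. ]
 [510.9 333.7  28. ]] [541.  327.1  28. ]
-160.20081111151487 53.62540254526171
bin [[612.4 391.2  40. ]
 [625.3  63.9  40. ]
 [445.9  56.7  40. ]
 [430.5 382.5  40. ]] [528.51439517 223.58181113  40.        ]
glue [[814.  13.   0.]]
paint [[371.  -1.  45.]]
[[-0.    -0.404  0.915]
 [ 0.     0.915  0.404]
 [-1.     0.     0.   ]]
```

The long case is the one at px (137,194). Its cover has a 56:34 aspect, while the item at (207,192) is square and so is the short case. It sits at about (541,327) with its long axis at about 19°. The bay is at about (574,-241,121), with a tilt of about 26°. The tool can't be tilted, so I'll pivot the case in the jaws.

>>> drive_tool:
  motion:
    - [0,28,25,0]
    - [0,28,25,0]
    - [0,28,25,0]
    - [0,28,25,0]
    - [0,28,25,0]
    - [0,28,25,0]
    - [0,28,25,0]
    - [0,28,25,0]
    - [0,28,25,0]
    - [0,28,25,0]
  grip: 85

```text
clock: 1.33
position: [368.2, -212.9, 231.7]
ee_rot: [-0.146, 0.692, 0.146, 0.692]
contact_force: [0.5, 0.1, 0.3]
gripper_width: 85.1
```

>>> drive_tool:
  motion:
    - [0,28,25,0]
    - [0,28,25,0]
    - [0,28,25,0]
    - [0,28,25,0]
    - [0,28,25,0]
    - [0,28,25,0]
    - [0,28,25,0]
    - [0,28,25,0]
    - [0,28,25,0]
    - [0,28,25,0]

```text
clock: 2.17
position: [483.8, 144.5, 231.7]
ee_rot: [-0.146, 0.692, 0.146, 0.692]
contact_force: [0.7, 0.4, 0.2]
gripper_width: 84.9
```

>>> drive_tool:
  motion:
    - [0,28,25,0]
    - [0,28,25,0]
    - [0,28,25,0]
    - [0,28,25,0]
    - [0,28,25,0]
    - [20,0,0,4.8]
    - [20,0,0,0]
    - [20,0,0,0]
    - [0,0,0,0]

```text
clock: 2.92
position: [539.1, 319.8, 166.4]
ee_rot: [-0.118, 0.7, 0.115, 0.694]
contact_force: [-0.6, -0.0, -0.7]
gripper_width: 84.9
```

```bash
cat > st.py <<'E'
from h import *
def st():
    s=arm.read_state();M=R.from_quat(s["ee_rot"]).as_matrix()
    print("t",round(s["clock"],2),"pos",s["position"].round(1),"yang",np.degrees(np.arctan2(M[1,1],M[0,1])).round(1),"xax",M[:,0].round(3),"F",s["contact_force"].round(1),"Tq",s["wrist_torque"].round(2),"w",round(s["gripper_width"],1),"j",s["joints"].round(2)); return s,M
def go(x,y):
    s,M=st();print("tool shift to",x,y,((np.array([x,y,0])-s["position"]*[1,1,0])@M).round(1))
E
python3 -c "
from st import *
go(541,327)
cv2.imwrite('pics/s1.png',arm.get_image('side')[230:384,150:330,::-1].repeat(4,0).repeat(4,1)[:600,:720])"
```

```text
t 2.92 pos [539.1 319.8 166.4] yang 109.0 xax [-0.008 -0.005 -1.   ] F [-0.6 -0.  -0.7] Tq [-0.03  0.1   0.01] w 84.9 j [ 0.79  0.44 -0.07 -0.   -1.07 -2.03]
tool shift to 541 327 [-0.1  6.2  4.1]
```

View pics/s1.png

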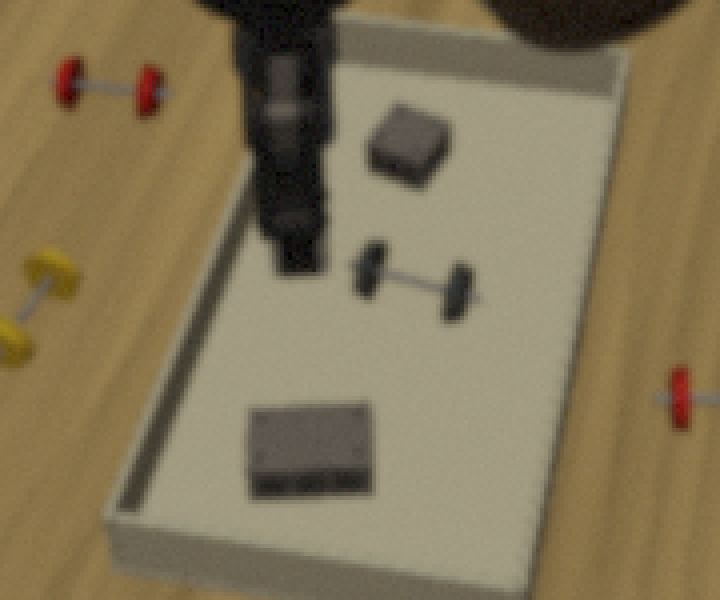

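The side view shows the long case cover centred at about px (227.6,338.4), with the gripper above and clear of the wheelset. I'll refine using both views.

```bash
python3 - <<'E'
from st import *
print(onz("side",[[227.6,338.4]],28), tri([[136.6,194.3]],[[227.6,338.4]]))
w=onz("side",[[212.1,331.6],[242.4,330.4],[243.1,345.1],[212.6,346.1]],28);print(w.round(1)); v=w[1]-w[0]+w[2]-w[3];print(np.degrees(np.arctan2(v[1],v[0])))
e,d=ray("side",[[224.6,297.6]]);k=(365-e[1])/d[0,1];print("tip",e+d*k)
go(541,326)
E
```

```text
[[540.25780552 328.783134    28.        ]] [[5.41326335e+02 3.26257040e+02 2.43951059e+01 6.89667114e-02]]
[[571.8 321.7  28. ]
 [519.8 305.8  28. ]
 [509.7 335.4  28. ]
 [560.6 350.6  28. ]]
-163.23748518654168
tip [[524.53922453 365.         178.93448267]]
t 2.97 pos [540.4 320.3 169. ] yang 109.0 xax [-0.004 -0.004 -1.   ] F [0.3 0.2 1. ] Tq [ 0.03 -0.03 -0.  ] w 85.0 j [ 0.79  0.44 -0.07 -0.   -1.07 -2.03]
tool shift to 541 326 [-0.   5.2  2.4]
```

>>> drive_tool:
  motion:
    - [0,6.3,2.7,1]
    - [36,0,0,0]
    - [36,0,0,0]
    - [36,0,0,0]
    - [25,0,0,0]
    - [14,0,0,0]
    - [6,0,0,0]
    - [0,0,0,0]

```text
clock: 3.63
position: [542.4, 328.4, 18.3]
ee_rot: [-0.111, 0.698, 0.111, 0.698]
contact_force: [0.1, -0.9, 0.4]
gripper_width: 85.1
```

>>> drive_tool:
  motion:
    - [0,0,0,0]
    - [0,0,0,0]
    - [0,0,0,0]
    - [0,0,0,0]
    - [0,0,0,0]
    - [0,0,0,0]
    - [0,0,0,0]
    - [0,0,0,0]
  grip: 20

```text
clock: 4.3
position: [542.8, 328.7, 20.0]
ee_rot: [-0.11, 0.697, 0.111, 0.699]
contact_force: [-1.5, -0.0, 6.3]
gripper_width: 32.1
```

```bash
python3 -c "
from st import *
st()"
```

```text
t 4.3 pos [542.8 328.7  20. ] yang 108.1 xax [ 0.002  0.002 -1.   ] F [-1.5 -0.   6.3] Tq [0.02 0.3  0.03] w 32.1 j [ 0.8   0.61 -0.2   0.   -0.76 -2.06]
```

>>> drive_tool:
  motion:
    - [0,0,0,0]
    - [0,0,0,0]
    - [0,0,0,0]
    - [5,0,0,0]
    - [0,0,0,0]
  grip: 60

```text
clock: 4.72
position: [541.3, 327.4, 12.0]
ee_rot: [-0.111, 0.699, 0.11, 0.698]
contact_force: [0.4, -0.7, 0.0]
gripper_width: 60.1
```

>>> drive_tool:
  motion:
    - [0,0,0,0]
    - [0,0,0,0]
    - [0,0,0,0]
    - [0,0,0,0]
    - [0,0,0,0]
    - [0,0,0,0]
  grip: 20

```text
clock: 5.22
position: [542.0, 328.0, 13.4]
ee_rot: [-0.111, 0.698, 0.111, 0.698]
contact_force: [0.1, -0.4, 0.0]
gripper_width: 32.4
```

>>> drive_tool:
  motion:
    - [-5,0,0,0]
    - [-10,0,0,0]
    - [-20,0,0,0]
    - [-30,0,0,0]
    - [-10,0,0,0]
    - [0,0,0,0]

```text
clock: 5.72
position: [543.8, 329.5, 92.7]
ee_rot: [-0.109, 0.696, 0.112, 0.701]
contact_force: [-0.8, -0.0, -1.3]
gripper_width: 32.5
```

```bash
python3 -c "
from st import *
st()
cv2.imwrite('pics/s2.png',arm.get_image('side')[210:360,140:320,::-1].repeat(4,0).repeat(4,1))"
```

```text
t 5.72 pos [543.8 329.5  92.7] yang 108.1 xax [ 0.006  0.005 -1.   ] F [-0.8 -0.  -1.3] Tq [0.03 0.02 0.01] w 32.5 j [ 0.8   0.52 -0.14  0.   -0.9  -2.06]
```

View pics/s2.png

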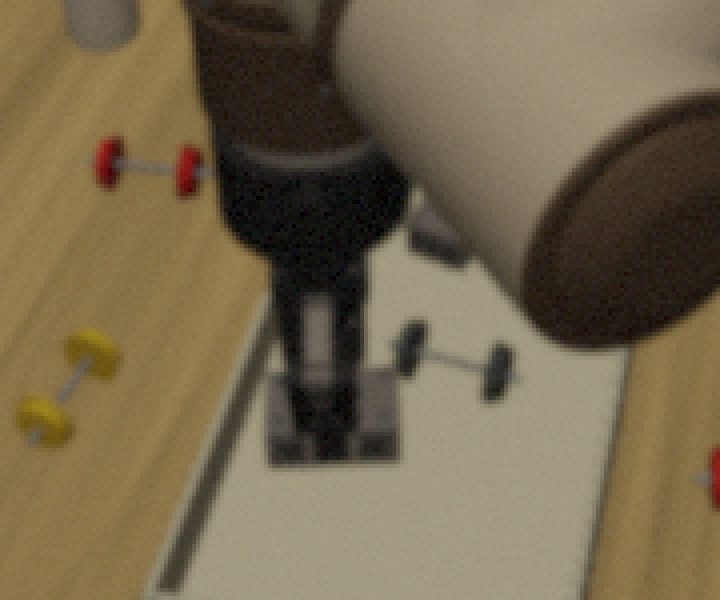

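The case is held square in the jaws. The near finger reaches close to its underside, and the cover stands clear above the tips. Next I'll pivot it about the jaw axis on the bin's far rim.

```bash
python3 -c "
from st import *
go(637,335)"
```

```text
t 5.77 pos [542.5 328.6  90.2] yang 108.0 xax [ 0.003  0.003 -1.   ] F [-0.  -0.4 -1.4] Tq [-0.02  0.03 -0.03] w 32.7 j [ 0.8   0.52 -0.15 -0.   -0.9  -2.06]
tool shift to 637 335 [  0.3 -23.1  91.8]
```

>>> drive_tool:
  motion:
    - [0,-8,30,0]
    - [0,-8,30,0]
    - [0,-7,32,0]
    - [0,0,0,5.3]
    - [0,0,0,5.3]
    - [0,0,0,5.1]
    - [15,0,0,0]
    - [12,0,0,0]
    - [6,0,0,0]
    - [0,0,0,0]

```text
clock: 6.6
position: [634.6, 333.2, 51.4]
ee_rot: [-0.016, 0.709, 0.013, 0.705]
contact_force: [-0.4, 0.3, -1.6]
gripper_width: 32.5
```

```bash
python3 -c "
from st import *
go(637,335)
cv2.imwrite('pics/s3.png',np.hstack([arm.get_image('side')[210:360,110:290,::-1].repeat(3,0).repeat(3,1),arm.get_image('top')[130:230,90:170,::-1].repeat(3,0).repeat(3,1)[:450].copy() if 0 else cv2.copyMakeBorder(arm.get_image('top')[130:230,90:170,::-1].repeat(3,0).repeat(3,1),0,150,0,0,0)]))"
```

```text
t 6.6 pos [634.6 333.2  51.4] yang 92.3 xax [-0.006 -0.004 -1.   ] F [-0.4  0.3 -1.6] Tq [-0.01 -0.03  0.  ] w 32.5 j [ 0.71  0.69  0.06 -0.   -0.95 -2.24]
tool shift to 637 335 [-0.   1.7  2.5]
```

View pics/s3.png

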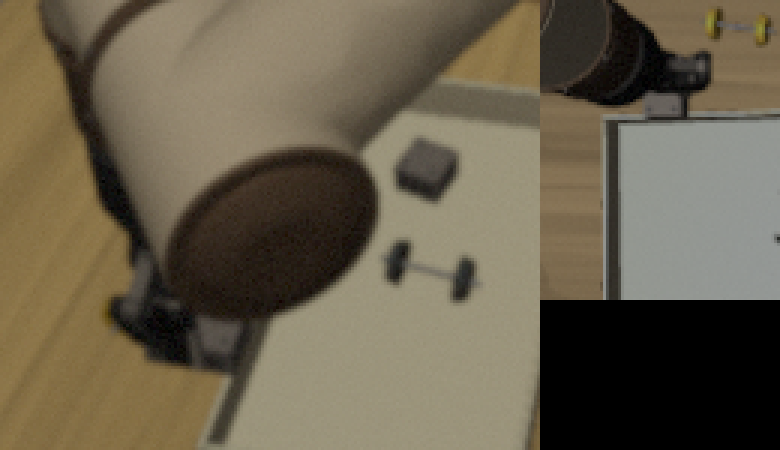

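```bash
python3 -c "
from st import *
g=arm.get_image('top').astype(int).mean(2)
print(g[150:178,124:150:2].astype(int))
c=90+(665-540)/3
print(onz('top',[[c,168.7]],66),onz('top',[[c,167.3],[c,170.3]],40))
go(640,335)"
```

```text
[[ 10   0   0   0  24  61  59  58  59  65  69  64 102]
 [  3   4   3   4  26  61  63  60  61  73  75  65 103]
 [ 14   8   5   4  19  46  55  56  60  73  74  62 103]
 [  7   6   0   1  11  24  36  39  49  58  62  63 105]
 [  1   0  15   7  11  13  26  23  48  27  36  61 108]
 [  0   1   6  10   3  11  29  24  61  27  34  62 110]
 [  8   8   7   5  10  17  28  33  54  15  25  59 103]
 [  4   9  11   7  20  16  21  17  35  13  13  65  98]
 [  8   4  11   9  10   4  12  14  17  10   8  89  98]
 [  6   7   7   5  11   0   2  11  15  15  58 101 100]
 [ 11  67  43  35  40  36  16  28  45  75  88 102 101]
 [ 55  96  82  77  78  78  46  34  76 103 105 104 106]
 [ 87  96  96  98  97  97  70  29  96 103 102 102 104]
 [ 95  95  96  97  97  98  76  25 103 105 103 105 104]
 [ 97  96  97  97  96  93  74  24 105 105 104 105 104]
 [ 94  82  97  97  99  80  75  22 100 103 103 105 104]
 [ 95  78  98  98  97  82  75  29  98 102 102  94  97]
 [ 98  93  94  93  89  85  66  28 124 127 128 120 120]
 [119  85  71  66  59  55  45  35 121 121 123 120 121]
 [110  63  38  37  42  40  42  42  60  53  55  44  53]
 [ 63  74  78  80  79  90  96  96  95 112 111 113 115]
 [118 124 125 126 125 131 137 137 135 147 147 147 148]
 [147 147 146 146 148 147 148 148 147 148 148 147 147]
 [147 147 147 147 147 147 146 147 147 148 147 149 147]
 [147 148 147 146 146 147 147 148 147 147 147 148 147]
 [148 147 147 148 147 146 147 147 147 146 148 148 148]
 [147 147 147 148 149 147 148 147 148 147 147 148 148]
 [147 148 148 146 147 147 148 146 146 146 148 148 146]]
[[607.11130586 329.57102622  66.        ]] [[614.20803554 338.03904733  40.        ]
 [605.94669708 337.687152    40.        ]]
t 6.75 pos [636.7 334.6  55.3] yang 92.3 xax [ 0. -0. -1.] F [-0.2  0.5  0.5] Tq [ 0.01 -0.02 -0.01] w 32.6 j [ 0.71  0.69  0.07  0.   -0.95 -2.24]
tool shift to 640 335 [0.  0.2 3.3]
```

>>> drive_tool:
  motion:
    - [1.5,0,0,0]
    - [0,0,0,0]

```text
clock: 6.92
position: [636.7, 334.8, 54.4]
ee_rot: [-0.014, 0.707, 0.015, 0.707]
contact_force: [-0.3, -0.2, -0.3]
gripper_width: 32.3
```

>>> drive_tool:
  motion:
    - [1.5,0,0,0]
    - [0,0,0,0]

```text
clock: 7.08
position: [636.5, 334.6, 52.5]
ee_rot: [-0.014, 0.707, 0.014, 0.707]
contact_force: [-0.3, 0.5, -0.3]
gripper_width: 32.6
```

>>> drive_tool:
  motion:
    - [1.5,0,0,0]
    - [0,0,0,0]

```text
clock: 7.25
position: [636.4, 334.5, 50.6]
ee_rot: [-0.014, 0.707, 0.014, 0.707]
contact_force: [-0.1, -0.2, -0.8]
gripper_width: 32.1
```

>>> drive_tool:
  motion:
    - [1.5,0,0,0]
    - [0,0,0,0]

```text
clock: 7.42
position: [636.7, 334.6, 49.4]
ee_rot: [-0.014, 0.707, 0.014, 0.707]
contact_force: [-0.2, 0.1, -0.9]
gripper_width: 32.5
```

Position readings settle well once the arm is still. I'll continue down.

>>> drive_tool:
  motion:
    - [1.5,0,0,0]
    - [0,0,0,0]

```text
clock: 7.58
position: [636.8, 334.6, 49.2]
ee_rot: [-0.015, 0.707, 0.014, 0.707]
contact_force: [-1.1, -1.3, 3.8]
gripper_width: 32.4
```

>>> drive_tool:
  motion:
    - [1.5,0,0,0]
    - [0,0,0,0]

```text
clock: 7.75
position: [636.9, 334.7, 49.0]
ee_rot: [-0.015, 0.706, 0.015, 0.707]
contact_force: [-2.7, -0.9, 8.5]
gripper_width: 32.7
```

>>> drive_tool:
  motion:
    - [1.5,0,0,0]
    - [0,0,0,0]

```text
clock: 7.92
position: [637.0, 334.7, 48.8]
ee_rot: [-0.015, 0.706, 0.015, 0.708]
contact_force: [-4.8, -0.8, 12.6]
gripper_width: 32.5
```

```bash
python3 -c "
from st import *
st()"
```

```text
t 7.92 pos [637.  334.7  48.8] yang 92.4 xax [ 0.002 -0.    -1.   ] F [-4.8 -0.8 12.6] Tq [-0.57  1.69  0.04] w 32.5 j [ 0.71  0.69  0.06  0.   -0.94 -2.24]
```

>>> drive_tool:
  motion:
    - [2,0,0,0]
    - [0,0,0,0]

```text
clock: 8.08
position: [637.6, 334.7, 48.3]
ee_rot: [-0.015, 0.706, 0.015, 0.708]
contact_force: [-5.2, -2.8, 17.6]
gripper_width: 32.5
```

>>> drive_tool:
  motion:
    - [2,0,0,0]
    - [0,0,0,0]

```text
clock: 8.25
position: [638.6, 334.8, 47.2]
ee_rot: [-0.015, 0.705, 0.015, 0.709]
contact_force: [-4.6, -3.1, 18.6]
gripper_width: 32.3
```

>>> drive_tool:
  motion:
    - [2,0,0,0]
    - [0,0,0,0]

```text
clock: 8.42
position: [639.7, 334.9, 46.0]
ee_rot: [-0.015, 0.704, 0.016, 0.71]
contact_force: [-1.4, -3.7, 19.8]
gripper_width: 32.6
```

>>> drive_tool:
  motion:
    - [2,0,-1,0]
    - [0,0,0,0]

```text
clock: 8.58
position: [640.3, 335.1, 45.1]
ee_rot: [-0.015, 0.703, 0.016, 0.711]
contact_force: [1.3, -4.0, 21.5]
gripper_width: 32.3
```

>>> drive_tool:
  motion:
    - [2,0,-1,0]
    - [0,0,0,0]

```text
clock: 8.75
position: [640.7, 335.2, 44.4]
ee_rot: [-0.014, 0.702, 0.017, 0.712]
contact_force: [2.6, -5.6, 22.4]
gripper_width: 32.4
```

>>> drive_tool:
  motion:
    - [2,0,-1,0]
    - [0,0,0,0]

```text
clock: 8.92
position: [641.3, 335.3, 43.3]
ee_rot: [-0.014, 0.701, 0.017, 0.713]
contact_force: [4.4, -7.5, 24.1]
gripper_width: 32.6
```

>>> drive_tool:
  motion:
    - [0.5,0,0,0]
    - [0,0,0,0]

```text
clock: 9.08
position: [641.4, 335.3, 43.3]
ee_rot: [-0.014, 0.701, 0.017, 0.713]
contact_force: [4.4, -7.3, 25.8]
gripper_width: 32.5
```

```bash
python3 -c "
from st import *
st()"
```

```text
t 9.08 pos [641.4 335.3  43.3] yang 92.5 xax [ 0.018  0.005 -1.   ] F [ 4.4 -7.3 25.8] Tq [-2.06 -0.69  0.08] w 32.5 j [ 0.71  0.7   0.05  0.01 -0.91 -2.24]
```

>>> drive_tool:
  motion:
    - [2.5,0,-1,0]
    - [0,0,0,0]

```text
clock: 9.25
position: [642.2, 335.5, 41.3]
ee_rot: [-0.014, 0.699, 0.018, 0.715]
contact_force: [7.7, -7.0, 24.7]
gripper_width: 32.5
```

>>> drive_tool:
  motion:
    - [2.5,0,-1,0]
    - [0,0,0,0]

```text
clock: 9.42
position: [642.8, 335.7, 39.8]
ee_rot: [-0.014, 0.698, 0.018, 0.716]
contact_force: [10.1, -8.3, 25.0]
gripper_width: 32.8
```

>>> drive_tool:
  motion:
    - [2,0,-1,0]
    - [0,0,0,0]

```text
clock: 9.58
position: [643.1, 335.7, 38.6]
ee_rot: [-0.013, 0.697, 0.019, 0.717]
contact_force: [13.3, -9.2, 26.4]
gripper_width: 32.5
```

```bash
python3 -c "
from st import *
st()"
```

```text
t 9.58 pos [643.1 335.7  38.6] yang 92.6 xax [ 0.027  0.008 -1.   ] F [13.3 -9.2 26.4] Tq [-2.75 -3.21  0.12] w 32.5 j [ 0.71  0.7   0.04  0.02 -0.89 -2.24]
```

The measured geometry gives a tilt of about 26–27°. I'll lift off and move toward the bay.

>>> drive_tool:
  motion:
    - [-10,0,0,0]
    - [-20,0,0,0]
    - [-30,0,0,0]
    - [-35,0,0,0]
    - [-35,0,0,0]
    - [-35,0,0,0]
    - [-30,0,0,0]
    - [0,-20,0,3]
    - [0,-35,0,0]
    - [0,-37,0,0]

```text
clock: 10.42
position: [630.0, 242.7, 220.2]
ee_rot: [0.004, 0.707, -0.003, 0.707]
contact_force: [-0.2, -0.9, -1.6]
gripper_width: 32.3
```

```bash
python3 -c "
from st import *
go(574,-241)"
```

```text
t 10.42 pos [630.  242.7 220.2] yang 89.5 xax [ 0.     0.001 -1.   ] F [-0.2 -0.9 -1.6] Tq [-0.04 -0.04  0.02] w 32.3 j [ 0.61  0.48  0.13 -0.   -1.22 -2.19]
tool shift to 574 -241 [-4.000e-01 -4.842e+02 -5.130e+01]
```

>>> drive_tool:
  motion:
    - [0,-37,-2.3,0]
    - [0,-37,-2.3,0]
    - [0,-37,-2.3,0]
    - [0,-37,-2.3,0]
    - [0,-37,-2.3,0]
    - [0,-37,-2.3,0]
    - [0,-37,-2.3,0]
    - [0,-37,-2.3,0]
    - [0,-37,-2.3,0]
    - [0,-37,-2.3,0]

```text
clock: 11.25
position: [602.5, -128.9, 220.1]
ee_rot: [0.004, 0.707, -0.004, 0.707]
contact_force: [-0.0, 0.4, 0.0]
gripper_width: 32.6
```

>>> drive_tool:
  motion:
    - [0,-37,-2.3,0]
    - [0,-37,-2.3,0]
    - [0,-33,-2.3,0]
    - [15,-7,0,0]
    - [15,0,0,0]
    - [10,0,0,0]
    - [0,0,0,0]
    - [0,0,0,0]

```text
clock: 11.92
position: [594.7, -240.9, 179.7]
ee_rot: [0.004, 0.708, -0.004, 0.707]
contact_force: [0.7, -0.0, -1.3]
gripper_width: 32.3
```

```bash
python3 -c "
from st import *
go(592,-241)
S=np.mean([arm.get_image('side')[...,::-1].astype(float) for _ in range(3)],0);T=np.mean([arm.get_image('top')[...,::-1].astype(float) for _ in range(3)],0)
s=S[85:165,240:340];t=T[145:225,300:400]
up=lambda i:cv2.resize(i,None,fx=6,fy=6,interpolation=cv2.INTER_CUBIC)
u=lambda i:cv2.resize(i,None,fx=4,fy=4,interpolation=cv2.INTER_CUBIC)
A=np.hstack([u(s),u(t)])
cv2.imwrite('pics/b1.png',np.clip(A*1.8,0,255).astype(np.uint8))"
```

```text
t 11.92 pos [ 594.7 -240.9  179.7] yang 89.4 xax [-0.002  0.    -1.   ] F [ 0.7 -0.  -1.3] Tq [ 0.02 -0.02  0.02] w 32.3 j [-0.13  0.45 -0.02  0.   -1.1  -1.45]
tool shift to 592 -241 [ 0.  -0.1 -2.7]
```

View pics/b1.png

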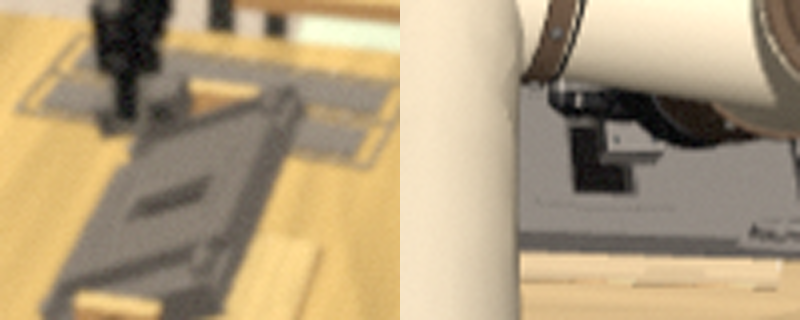

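The side view shows the held case tilted close to the slope of the bay. The top view shows it over the hole: case cover near-edge at px (358,183), hole centre at about px (350,183), with parallax expected. A quick check of the offset follows.

```bash
python3 -c "
from st import *
n=np.array([.446,0,.895]);x=np.array([.895,0,-.446]);p=np.array([594.7,-241,189.2])
Y=np.array([0,1,0])
pts=[p+6*n-28*x+17*Y,p+6*n-28*x-17*Y,p-18*n-28*x-17*Y,p-18*n-28*x+17*Y,p-18*n+28*x+17*Y,p+6*n+28*x+17*Y]
print('top',proj('top',pts).round(1)); print('side',proj('side',pts).round(1))
T=arm.get_image('top').astype(int).mean(2);S=arm.get_image('side').astype(int).mean(2)
print('top',list(range(344,372,1)));
for r in range(174,196): print(r,T[r,344:372].astype(int))
print('side cols 262-292')
for r in range(98,122): print(r,S[r,262:294].astype(int))
"
```

```text
top [[351.8 180.8]
 [366.5 181.1]
 [363.9 186.5]
 [349.5 186.2]
 [347.  166.6]
 [349.2 160.9]]
side [[281.4 106.6]
 [284.5 100.6]
 [288.5 108.8]
 [285.5 115. ]
 [265.9 121.7]
 [261.7 113.6]]
top [344, 345, 346, 347, 348, 349, 350, 351, 352, 353, 354, 355, 356, 357, 358, 359, 360, 361, 362, 363, 364, 365, 366, 367, 368, 369, 370, 371]
174 [29 34 37 32 24 22 15 18 12  4 11 13  8  2 11 10  6  9  8  4 13 15 24 30
 20 14 12 17]
175 [46 50 53 42 36 30 28 45 54 45 42 39 39 27 41 27  6 11 10  3  5  2  9 24
 26 24 15 19]
176 [42 41 39 35 36 27 33 60 79 70 70 71 73 63 69 64 31  7  8  6  3  1  9 12
 20 23 23 17]
177 [10 17 17 18 18 26 29 57 81 81 82 81 83 81 81 81 64 33 12  0 10 12  6  8
  9 14 18 21]
178 [13 11  6  6 14 23 21 50 80 81 78 81 78 81 81 81 81 63 42 19  3  2  9  0
  8  4 10 21]
179 [10 12 13 14 13 26 24 45 83 73 61 79 81 84 81 82 81 82 67 37 18  8  1  2
  6  3  7  4]
180 [13 10  9 15 13 22 23 38 82 74 59 83 82 82 80 83 80 80 76 58 47 56 27 19
 17  8 13 10]
181 [ 6  4 14 18 17 17 18 30 83 85 79 83 83 84 81 81 81 80 81 77 72 85 59 53
 40 26 22 11]
182 [12 16  7 14 14 18 29 36 73 71 7
[... 3249 characters left out ...]
7 52 43 42 43 45 44 41 46 44 47
 52 51 51 55 56 57 59 63]
117 [93 88 77 59 47 46 42 47 55 54 59 58 57 52 50 41 47 47 42 49 44 44 43 48
 53 56 52 63 60 67 67 72]
118 [100  94  86  64  61  59  61  63  68  66  70  66  62  57  51  47  42  42
  46  50  48  52  53  62  62  64  64  65  69  70  70  68]
119 [100  98  89  81  80  80  82  85  85  83  82  76  64  57  51  52  48  50
  54  51  62  62  64  65  67  69  68  71  69  73  73  72]
120 [102  98  96  89  94  97 100 101  96  93  85  76  64  57  53  54  57  54
  63  65  63  67  69  67  68  73  71  72  71  70  70  72]
121 [101 101  99 100 101 105 102 102  99  92  81  70  61  55  55  61  62  65
  70  68  71  72  70  70  73  70  70  72  72  69  72  73]
```

The top view rows show less end face than I predicted, so the actual tilt is about 19–20°, short of the bay's 26°. I'll trim it by pressing gently on the plain face beside the bay, which squares the case to the slope.

>>> drive_tool:
  motion:
    - [0,23,-1.5,0]
    - [0,23,-1.5,0]
    - [12,0,0,0]
    - [12,0,0,0]
    - [0,0,0,0]
    - [0,0,0,0]

```text
clock: 12.82
position: [592.2, -195.2, 156.1]
ee_rot: [0.004, 0.708, -0.004, 0.707]
contact_force: [0.7, 0.6, -1.4]
gripper_width: 32.3
```

>>> drive_tool:
  motion:
    - [3.6,0,-1.8,0]
    - [0,0,0,0]

```text
clock: 12.98
position: [590.5, -195.5, 152.9]
ee_rot: [0.004, 0.707, -0.004, 0.707]
contact_force: [-0.1, 0.7, -1.0]
gripper_width: 32.5
```

>>> drive_tool:
  motion:
    - [3.6,0,-1.8,0]
    - [0,0,0,0]

```text
clock: 13.15
position: [588.3, -195.3, 148.8]
ee_rot: [0.004, 0.707, -0.004, 0.707]
contact_force: [0.1, 0.4, -1.0]
gripper_width: 32.4
```

>>> drive_tool:
  motion:
    - [2.7,0,-1.3,0]
    - [0,0,0,0]

```text
clock: 13.32
position: [587.1, -195.3, 146.0]
ee_rot: [0.004, 0.707, -0.004, 0.707]
contact_force: [0.2, -0.1, -1.1]
gripper_width: 32.4
```

>>> drive_tool:
  motion:
    - [4.5,0,-2.2,0]
    - [4.5,0,-2.2,0]
    - [0,0,0,0]

```text
clock: 13.57
position: [581.9, -195.0, 136.1]
ee_rot: [0.005, 0.708, -0.004, 0.706]
contact_force: [0.1, 0.2, -1.6]
gripper_width: 32.4
```

>>> drive_tool:
  motion:
    - [1.8,0,-0.9,0]
    - [0,0,0,0]

```text
clock: 13.73
position: [582.0, -195.1, 135.2]
ee_rot: [0.004, 0.707, -0.004, 0.707]
contact_force: [0.3, 0.1, -0.4]
gripper_width: 32.5
```

>>> drive_tool:
  motion:
    - [1.8,0,-0.9,0]
    - [0,0,0,0]

```text
clock: 13.9
position: [582.0, -195.2, 134.4]
ee_rot: [0.004, 0.707, -0.004, 0.708]
contact_force: [-0.3, -0.2, 0.1]
gripper_width: 32.4
```

>>> drive_tool:
  motion:
    - [1.8,0,-0.9,0]
    - [0,0,0,0]

```text
clock: 14.07
position: [582.0, -195.3, 134.2]
ee_rot: [0.003, 0.706, -0.004, 0.709]
contact_force: [0.3, 1.4, 5.9]
gripper_width: 32.4
```

>>> drive_tool:
  motion:
    - [1.8,0,-0.9,0]
    - [0,0,0,0]

```text
clock: 14.23
position: [582.0, -195.3, 134.0]
ee_rot: [0.003, 0.705, -0.004, 0.709]
contact_force: [-1.1, 2.0, 11.0]
gripper_width: 32.3
```

>>> drive_tool:
  motion:
    - [2,0,-1,0]
    - [0,0,0,0]

```text
clock: 14.4
position: [582.2, -195.4, 133.6]
ee_rot: [0.002, 0.704, -0.004, 0.71]
contact_force: [0.4, 2.6, 16.5]
gripper_width: 32.5
```

>>> drive_tool:
  motion:
    - [2,0,-1,0]
    - [0,0,0,0]

```text
clock: 14.57
position: [582.5, -195.5, 132.8]
ee_rot: [0.002, 0.702, -0.004, 0.712]
contact_force: [1.7, 3.4, 18.7]
gripper_width: 32.7
```

>>> drive_tool:
  motion:
    - [2,0,-1,0]
    - [0,0,0,0]

```text
clock: 14.73
position: [583.0, -195.6, 131.5]
ee_rot: [0.002, 0.701, -0.004, 0.713]
contact_force: [3.8, 3.5, 19.1]
gripper_width: 32.6
```

```bash
python3 -c "
from st import *
st()"
```

```text
t 14.73 pos [ 583.  -195.6  131.5] yang 89.5 xax [ 0.017 -0.004 -1.   ] F [ 3.8  3.5 19.1] Tq [ 1.08 -0.38 -0.06] w 32.6 j [-0.06  0.44 -0.17  0.   -0.94 -1.52]
```

>>> drive_tool:
  motion:
    - [2,0,-1,0]
    - [0,0,0,0]

```text
clock: 14.9
position: [583.4, -195.6, 130.3]
ee_rot: [0.001, 0.7, -0.004, 0.714]
contact_force: [4.9, 4.7, 19.7]
gripper_width: 32.8
```

>>> drive_tool:
  motion:
    - [2,0,-1,0]
    - [0,0,0,0]

```text
clock: 15.07
position: [583.9, -195.6, 128.8]
ee_rot: [0.001, 0.699, -0.004, 0.715]
contact_force: [6.3, 3.5, 20.0]
gripper_width: 32.7
```

>>> drive_tool:
  motion:
    - [2,0,-1,0]
    - [0,0,0,0]

```text
clock: 15.23
position: [584.2, -195.6, 127.8]
ee_rot: [0.001, 0.698, -0.004, 0.716]
contact_force: [7.0, 3.4, 22.4]
gripper_width: 32.6
```

```bash
python3 -c "
from st import *
st()"
```

```text
t 15.23 pos [ 584.2 -195.6  127.8] yang 89.6 xax [ 0.027 -0.005 -1.   ] F [ 7.   3.4 22.4] Tq [ 1.34 -1.74 -0.09] w 32.6 j [-0.06  0.45 -0.18  0.   -0.92 -1.52]
```

>>> drive_tool:
  motion:
    - [2,0,-1,0]
    - [0,0,0,0]

```text
clock: 15.4
position: [584.2, -195.6, 127.7]
ee_rot: [0.0, 0.697, -0.004, 0.717]
contact_force: [6.7, 5.7, 29.0]
gripper_width: 32.1
```

>>> drive_tool:
  motion:
    - [2,0,-1,0]
    - [0,0,0,0]

```text
clock: 15.57
position: [584.3, -195.6, 127.5]
ee_rot: [-0.001, 0.696, -0.004, 0.718]
contact_force: [5.4, 7.2, 35.7]
gripper_width: 32.6
```

```bash
python3 -c "
from st import *
st()"
```

```text
t 15.57 pos [ 584.3 -195.6  127.5] yang 89.7 xax [ 0.032 -0.007 -0.999] F [ 5.4  7.2 35.7] Tq [ 2.56 -1.1   0.06] w 32.6 j [-0.06  0.44 -0.18  0.01 -0.91 -1.52]
```

The case is now flush on the face: z has stopped and the force has risen to 36 N. I'll back off and shift over to the bay.

>>> drive_tool:
  motion:
    - [-10,0,4,0]
    - [-12,0,6,0]
    - [-4,0,2,0]
    - [0,-15,0,0]
    - [0,-16,0,0]
    - [0,-16,0,0]
    - [0,0,0,0]
    - [0,0,0,0]

```text
clock: 16.23
position: [582.2, -242.7, 139.1]
ee_rot: [0.005, 0.708, -0.005, 0.706]
contact_force: [-1.5, 0.2, -0.5]
gripper_width: 32.3
```

```bash
python3 -c "
from st import *
s,M=st()
T=np.mean([arm.get_image('top').astype(float).mean(2) for _ in range(2)],0)
b=s['position'];print('pos',b)
for r in range(172,200): print(r,T[r,340:372].astype(int))
n=np.array([.446,0,.895]);x=np.array([.895,0,-.446]);p=b+[0,0,9.5];Y=np.array([0,1,0])
print(proj('top',[p+6*n-28*x+17*Y,p+6*n-28*x-17*Y,p-18*n-28*x-17*Y,p-18*n-28*x+17*Y]).round(1))
go(592,-242.5)
"
```

```text
t 16.23 pos [ 582.2 -242.7  139.1] yang 89.2 xax [-0.002  0.001 -1.   ] F [-1.5  0.2 -0.5] Tq [0.07 0.05 0.03] w 32.3 j [-0.14  0.47 -0.1  -0.   -1.   -1.45]
pos [ 582.24714056 -242.6644171   139.11415897]
172 [ 82  83  83  85  86  87  89  89  91  92  94  94  92  94  97  98  99  99
  99  99 102 104 103 104 104 105 105 106 106 106 107 108]
173 [ 76  77  77  79  79  79  82  83  85  85  86  87  88  91  91  91  93  93
  94  95  98  97  98  99 100  99 101 101 103 104 103 105]
174 [ 64  67  68  69  70  72  73  77  76  80  79  81  83  83  83  83  85  88
  88  91  92  91  92  92  94  94  96  97  99  98 101 100]
175 [47 49 52 55 58 63 63 65 68 68 71 73 73 76 77 79 80 81 82 82 84 85 86 86
 89 88 90 91 91 92 95 94]
176 [41 51 31 34 37 43 44 47 50 53 55 61 64 67 67 70 70 73 75 75 76 79 79 81
 81 83 83 84 85 85 88 87]
177 [54 69 21 25 23 25 17 16 23 29 30 40 43 44 48 53 54 60 63 65 65 68 69 71
 72 75 75 76 79 81 80 81]
178 [53 70 24 24 26 26 20 16 10 14  7  8 11 12 20 23 28 39 46 48 47 51 56 59
 62 63 66 68 68 71 72 74]
179 [42 53 17 20 18 20 21 16 13  8 17 13 12 11  9  6 10  4 18 30 20 28 31 40

[... 1649 characters left out ...]
78 76 77 78 77 77 78 76]
196 [73 73 72 74 76 74 74 75 75 73 74 76 76 74 74 75 74 74 75 73 76 76 75 74
 73 73 73 74 74 77 77 77]
197 [77 78 77 76 72 74 73 72 72 73 73 73 73 73 74 72 72 73 73 70 74 74 72 74
 73 74 73 74 73 75 78 76]
198 [77 76 78 76 78 76 77 77 77 76 76 76 77 77 77 78 78 77 78 77 77 77 77 77
 77 78 77 76 76 78 76 77]
199 [77 77 78 77 78 77 76 76 77 78 76 76 77 76 77 77 78 79 77 77 76 76 76 78
 77 76 77 77 77 78 77 78]
[[348.2 187.6]
 [362.3 187.9]
 [359.8 192.9]
 [346.1 192.6]]
t 16.33 pos [ 582.6 -241.8  139.5] yang 89.3 xax [-0.001  0.    -1.   ] F [ 0.7  1.  -0.8] Tq [ 0.03  0.03 -0.01] w 32.3 j [-0.14  0.47 -0.1  -0.   -1.   -1.45]
tool shift to 592 -242.5 [-0.  -0.6  9.4]
```

```bash
python3 -c "
from st import *
n=np.array([.446,0,.895]);x=np.array([.895,0,-.446]);Y=np.array([0,1,0]);b=np.array([574,-241,121.])
for dx in(0,-4.5): print(dx,proj('top',[b+(dx-28)*x+h*n+s*Y for h in(9.7,33.7) for s in(17,-17)]).round(1).tolist())
print('bay',proj('top',[b-29.5*x+18.5*Y,b-29.5*x-18.5*Y,b+29.5*x+18.5*Y]).round(1).tolist())
"
```

```text
0 [[345.1, 191.0], [358.8, 191.3], [347.2, 186.0], [361.3, 186.3]]
-4.5 [[345.3, 192.6], [359.1, 192.9], [347.4, 187.6], [361.5, 187.9]]
bay [[343.7, 193.5], [358.6, 193.8], [341.4, 173.8]]
```

>>> drive_tool:
  motion:
    - [2.5,1.2,4.9,0]
    - [0,0,0,0]
    - [0,0,0,0]

```text
clock: 16.58
position: [588.2, -240.3, 137.4]
ee_rot: [0.004, 0.707, -0.004, 0.707]
contact_force: [-1.5, -0.4, -0.2]
gripper_width: 32.6
```

>>> drive_tool:
  motion:
    - [3.6,0,-1.8,0]
    - [2.7,0,-1.3,0]
    - [0,0,0,0]

```text
clock: 16.83
position: [583.9, -240.7, 130.5]
ee_rot: [0.004, 0.708, -0.004, 0.706]
contact_force: [-0.9, -0.2, -0.9]
gripper_width: 32.3
```

>>> drive_tool:
  motion:
    - [1.8,0,-0.9,0]
    - [0,0,0,0]

```text
clock: 17.0
position: [583.5, -241.0, 129.3]
ee_rot: [0.004, 0.707, -0.004, 0.707]
contact_force: [-0.4, -0.3, -1.4]
gripper_width: 32.6
```

>>> drive_tool:
  motion:
    - [1.8,0,-0.9,0]
    - [0,0,0,0]

```text
clock: 17.17
position: [583.0, -241.0, 127.7]
ee_rot: [0.004, 0.707, -0.004, 0.707]
contact_force: [-0.7, -0.1, -0.4]
gripper_width: 32.8
```

>>> drive_tool:
  motion:
    - [1.8,0,-0.9,0]
    - [0,0,0,0]

```text
clock: 17.33
position: [583.1, -241.1, 127.5]
ee_rot: [0.004, 0.706, -0.004, 0.708]
contact_force: [0.3, 1.0, 3.9]
gripper_width: 32.7
```

>>> drive_tool:
  motion:
    - [1.8,0,-0.9,0]
    - [0,0,0,0]

```text
clock: 17.5
position: [583.1, -241.2, 127.4]
ee_rot: [0.003, 0.705, -0.004, 0.709]
contact_force: [-0.9, 2.0, 8.6]
gripper_width: 32.6
```

```bash
cat >> st.py <<'E'
def cop():
    s,M=st();F=s["contact_force"];T=s["wrist_torque"];d=.298
    print("contact offset mm x,y",(-(T[1]+d*F[0])/F[2]*1e3).round(1),((T[0]-d*F[1])/F[2]*1e3).round(1))
E
python3 -c "
from st import *
cop()"
```

```text
t 17.5 pos [ 583.1 -241.2  127.4] yang 89.4 xax [ 0.005 -0.002 -1.   ] F [-0.9  2.   8.6] Tq [ 0.59  0.25 -0.06] w 32.6 j [-0.14  0.48 -0.12  0.   -0.97 -1.45]
contact offset mm x,y 1.2 0.7
```

```bash
python3 -c "
from st import *
S=np.mean([arm.get_image('side')[...,::-1].astype(float) for _ in range(3)],0);T=np.mean([arm.get_image('top')[...,::-1].astype(float) for _ in range(3)],0)
s=S[100:160,250:310];t=T[165:205,330:380]
u=lambda i,k:cv2.resize(i,None,fx=k,fy=k,interpolation=cv2.INTER_CUBIC)
s=u(s,7);t=cv2.copyMakeBorder(u(t,7),0,140,0,0,0)
cv2.imwrite('pics/b2.png',np.clip(np.hstack([s,t])*2.2,0,255).astype(np.uint8))"
```

```text
(no output)
```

View pics/b2.png

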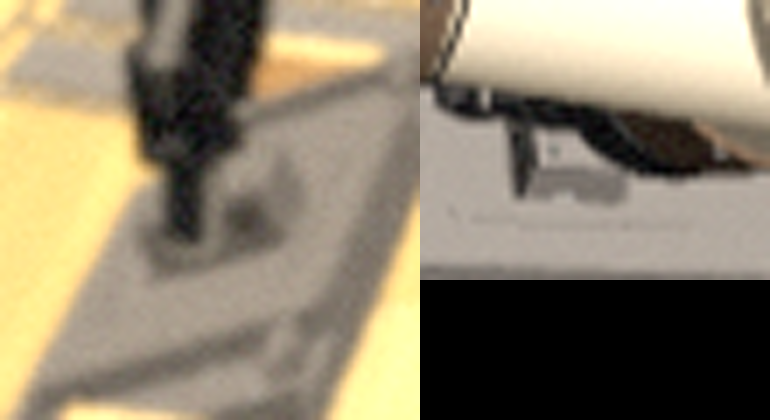

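The zoom shows the case standing right of the hole. Its underside near-edge spans px 346.4–359.7, while the hole spans 343.4–358.8. So the case must go about 4.5 mm toward +y and about 1 mm downslope. I'll back off and shift.

>>> drive_tool:
  motion:
    - [-4.5,0,2.2,0]
    - [0.4,4.6,1,0]
    - [0,0,0,0]
    - [0,0,0,0]

```text
clock: 18.13
position: [584.2, -236.0, 127.6]
ee_rot: [0.004, 0.707, -0.004, 0.707]
contact_force: [0.1, 0.7, -0.8]
gripper_width: 32.5
```

>>> drive_tool:
  motion:
    - [2.7,0,-1.3,0]
    - [0,0,0,0]

```text
clock: 18.3
position: [584.8, -236.6, 127.0]
ee_rot: [0.003, 0.706, -0.004, 0.709]
contact_force: [1.3, 1.3, 4.8]
gripper_width: 32.8
```

>>> drive_tool:
  motion:
    - [1.8,0,-0.9,0]
    - [0,0,0,0]

```text
clock: 18.47
position: [585.0, -236.8, 126.9]
ee_rot: [0.003, 0.705, -0.004, 0.71]
contact_force: [2.0, 3.1, 8.9]
gripper_width: 32.5
```

>>> drive_tool:
  motion:
    - [1.8,0,-0.9,0]
    - [0,0,0,0]

```text
clock: 18.63
position: [585.1, -236.8, 126.9]
ee_rot: [0.003, 0.704, -0.005, 0.711]
contact_force: [1.4, 3.4, 14.0]
gripper_width: 32.5
```

>>> drive_tool:
  motion:
    - [1.8,0,-0.9,0]
    - [0,0,0,0]

```text
clock: 18.8
position: [585.1, -236.8, 126.8]
ee_rot: [0.002, 0.703, -0.005, 0.711]
contact_force: [-0.5, 4.4, 19.7]
gripper_width: 32.7
```

```bash
python3 -c "
from st import *
cop()"
```

```text
t 18.8 pos [ 585.1 -236.8  126.8] yang 89.5 xax [ 0.012 -0.004 -1.   ] F [-0.5  4.4 19.7] Tq [ 1.67  0.16 -0.14] w 32.7 j [-0.13  0.48 -0.13  0.   -0.96 -1.45]
contact offset mm x,y -0.7 18.4
```

```bash
python3 -c "
from st import *
S=np.mean([arm.get_image('side')[...,::-1].astype(float) for _ in range(4)],0);T=np.mean([arm.get_image('top')[...,::-1].astype(float) for _ in range(4)],0)
print(T.mean(2)[182:197,338:366].astype(int))
s=S[110:150,258:308];t=T[172:202,335:370]
u=lambda i,k:cv2.resize(i,None,fx=k,fy=k,interpolation=cv2.INTER_CUBIC)
s=u(s,8);t=cv2.copyMakeBorder(u(t,11),0,0,0,0,0)[:320]
t=cv2.copyMakeBorder(t,0,320-t.shape[0],0,0,0)
cv2.imwrite('pics/b3.png',np.clip(np.hstack([s,t])*2.4,0,255).astype(np.uint8))"
```

```text
[[77 75 53 47 28 29 33 28 28 28 15 13 10  7  7  6  6 21 22 13 14 18 19 17
  23 27 33 39]
 [77 77 71 68 27 28 42 60 60 59 54 52 26  7  9  6  6  9 21 18 17 16 12 15
  14 13 14 18]
 [77 78 76 74 31 26 43 78 74 76 77 76 58 27  4 10  9  7  9 21 17 15 13 12
  15 15 16 17]
 [77 77 77 75 35 17 37 78 66 61 77 78 77 58 27  8  7  7  7  7 15 19 12 15
  11 14 14 16]
 [76 77 78 76 42 16 29 77 67 60 77 76 77 77 59 38  6  9  5  7  4 13 17 16
  11 17 12 16]
 [77 77 77 75 48 18 33 71 72 73 73 74 76 76 76 67 54 28  8  8  8  7  4 12
  14 14 14 15]
 [78 78 77 75 52 23 35 60 61 63 63 64 66 66 68 68 74 48 24 17  9  6  8  7
  12  8  9 11]
 [77 76 76 76 56 28 48 51 52 52 53 53 52 52 53 52 53 51 43 35 36 33 36 28
  15 12 14 13]
 [77 77 77 76 65 34 54 53 53 52 52 52 51 51 53 50 52 51 52 38 52 58 66 58
  54 52 52 52]
 [77 77 77 77 69 53 53 51 52 51 53 52 51 52 51 52 52 50 51 28 48 63 77 78
  78 77 77 77]
 [77 77 77 77 76 67 47 47 45 42 44 44 47 45 46 44 45 43 38 31 46 62 77 76
  77 77 77 77]
 [77 77 77 77 75 66 57 56 55 55 54 54 60 56 54 49 50 47 50 52 57 66 76 78
  77 77 77 77]
 [77 76 76 77 77 77 77 78 77 78 76 77 76 77 77 70 70 71 71 71 70 75 76 76
  77 76 76 77]
 [75 74 74 75 75 75 77 77 77 76 77 77 77 78 78 77 77 78 78 78 77 76 76 78
  77 76 77 77]
 [74 72 73 73 73 74 75 75 74 75 74 75 74 75 74 75 75 74 75 74 74 73 74 75
  74 74 75 74]]
```

View pics/b3.png

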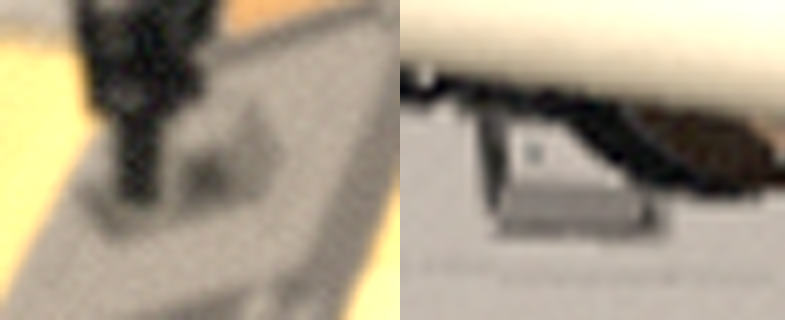

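The rows show the case slightly over the left (+y) edge now, with a dark gap on the right at px 357–358. I overshot by about 1.7 mm, so I'll correct that.

>>> drive_tool:
  motion:
    - [-4,0,2,0]
    - [0,-1.8,-0.4,0]
    - [0,0,0,0]

```text
clock: 19.45
position: [584.9, -237.9, 126.9]
ee_rot: [0.004, 0.704, -0.004, 0.71]
contact_force: [2.1, 4.5, 10.4]
gripper_width: 32.5
```

>>> drive_tool:
  motion:
    - [1.8,0,-0.9,0]
    - [0,0,0,0]

```text
clock: 19.62
position: [584.9, -237.9, 126.8]
ee_rot: [0.003, 0.704, -0.004, 0.711]
contact_force: [1.2, 5.3, 15.7]
gripper_width: 32.3
```

>>> drive_tool:
  motion:
    - [1.8,0,-0.9,0]
    - [0,0,0,0]

```text
clock: 19.78
position: [584.9, -238.0, 126.8]
ee_rot: [0.002, 0.703, -0.004, 0.711]
contact_force: [1.0, 7.4, 20.9]
gripper_width: 32.4
```

```bash
python3 -c "
from st import *
cop()"
```

```text
t 19.78 pos [ 584.9 -238.   126.8] yang 89.4 xax [ 0.012 -0.003 -1.   ] F [ 1.   7.4 20.9] Tq [ 2.42  0.   -0.13] w 32.4 j [-0.13  0.48 -0.12  0.   -0.96 -1.45]
contact offset mm x,y -13.7 11.0
```

>>> drive_tool:
  motion:
    - [-3.6,0,1,0]
    - [0,-0.8,0,0]
    - [0,0,0,0]

```text
clock: 20.03
position: [584.3, -238.4, 127.1]
ee_rot: [0.004, 0.704, -0.004, 0.71]
contact_force: [2.3, 6.4, 12.1]
gripper_width: 32.7
```

>>> drive_tool:
  motion:
    - [0,-0.8,0,0]
    - [0,0,0,0]

```text
clock: 20.2
position: [584.4, -239.0, 127.0]
ee_rot: [0.004, 0.704, -0.004, 0.71]
contact_force: [3.2, 7.4, 11.2]
gripper_width: 32.1
```

>>> drive_tool:
  motion:
    - [0,-0.8,0,0]
    - [0,0,0,0]

```text
clock: 20.37
position: [584.5, -239.7, 126.9]
ee_rot: [0.004, 0.704, -0.004, 0.71]
contact_force: [3.2, 7.0, 11.5]
gripper_width: 32.7
```

>>> drive_tool:
  motion:
    - [0,-0.8,0,0]
    - [0,0,0,0]

```text
clock: 20.53
position: [584.6, -240.7, 126.6]
ee_rot: [0.004, 0.704, -0.004, 0.71]
contact_force: [4.4, 5.9, 9.2]
gripper_width: 32.8
```

```bash
python3 -c "
from st import *
cop()"
```

```text
t 20.53 pos [ 584.6 -240.7  126.6] yang 89.4 xax [ 0.008 -0.001 -1.   ] F [4.4 5.9 9.2] Tq [ 1.77 -0.84 -0.16] w 32.8 j [-0.14  0.48 -0.12 -0.   -0.97 -1.45]
contact offset mm x,y -51.9 -0.1
```

The force now comes from the upslope end (Fx+, offset −x), so I'll step downslope.

>>> drive_tool:
  motion:
    - [0.4,0,0.9,0]
    - [0,0,0,0]

```text
clock: 20.7
position: [584.6, -240.8, 126.4]
ee_rot: [0.003, 0.705, -0.004, 0.709]
contact_force: [2.4, 6.3, 12.3]
gripper_width: 32.1
```

>>> drive_tool:
  motion:
    - [0.4,0,0.9,0]
    - [0,0,0,0]

```text
clock: 20.87
position: [584.9, -241.2, 126.1]
ee_rot: [0.003, 0.706, -0.004, 0.708]
contact_force: [1.3, 5.2, 12.9]
gripper_width: 32.7
```

>>> drive_tool:
  motion:
    - [0.4,0,0.9,0]
    - [0,0,0,0]

```text
clock: 21.03
position: [585.2, -241.6, 125.8]
ee_rot: [0.003, 0.706, -0.004, 0.708]
contact_force: [-0.4, 3.9, 13.4]
gripper_width: 32.7
```

```bash
python3 -c "
from st import *
cop()"
```

```text
t 21.03 pos [ 585.2 -241.6  125.8] yang 89.4 xax [ 0.003 -0.002 -1.   ] F [-0.4  3.9 13.4] Tq [ 1.12  0.53 -0.09] w 32.7 j [-0.14  0.48 -0.11  0.   -0.97 -1.45]
contact offset mm x,y -31.5 -3.4
```

>>> drive_tool:
  motion:
    - [0.4,0,0.9,0]
    - [0,0,0,0]

```text
clock: 21.2
position: [584.8, -241.5, 123.0]
ee_rot: [0.004, 0.707, -0.004, 0.707]
contact_force: [-0.2, -0.1, -1.3]
gripper_width: 32.8
```

>>> drive_tool:
  motion:
    - [0.4,0,0.9,0]
    - [0,0,0,0]

```text
clock: 21.37
position: [585.0, -241.6, 121.5]
ee_rot: [0.004, 0.708, -0.004, 0.706]
contact_force: [-1.5, 0.2, 3.5]
gripper_width: 32.0
```

>>> drive_tool:
  motion:
    - [0.4,0,0.9,0]
    - [0,0,0,0]

```text
clock: 21.53
position: [586.2, -241.6, 121.0]
ee_rot: [0.004, 0.708, -0.004, 0.707]
contact_force: [-0.0, 0.9, 1.5]
gripper_width: 32.9
```

```bash
python3 -c "
from st import *
cop()"
```

```text
t 21.53 pos [ 586.2 -241.6  121. ] yang 89.3 xax [-0.002  0.    -1.   ] F [-0.   0.9  1.5] Tq [-0.04  0.2   0.04] w 32.9 j [-0.14  0.49 -0.11  0.   -0.97 -1.45]
contact offset mm x,y -127.4 -203.4
```

It dropped into the mouth: sunk about 5 mm, forces near zero. I'll continue along the bay axis.

>>> drive_tool:
  motion:
    - [1.4,0,-0.7,0]
    - [0,0,0,0]

```text
clock: 21.7
position: [586.2, -241.6, 120.9]
ee_rot: [0.004, 0.707, -0.004, 0.707]
contact_force: [-0.8, 0.4, 4.2]
gripper_width: 32.3
```

>>> drive_tool:
  motion:
    - [1.4,0,-0.7,0]
    - [0,0,0,0]

```text
clock: 21.87
position: [586.2, -241.7, 120.8]
ee_rot: [0.003, 0.706, -0.004, 0.708]
contact_force: [-1.0, 2.2, 8.5]
gripper_width: 32.6
```

```bash
python3 -c "
from st import *
cop()"
```

```text
t 21.87 pos [ 586.2 -241.7  120.8] yang 89.4 xax [ 0.003 -0.001 -1.   ] F [-1.   2.2  8.5] Tq [ 0.43  0.4  -0.02] w 32.6 j [-0.14  0.49 -0.12  0.   -0.96 -1.45]
contact offset mm x,y -12.9 -27.1
```

The contact offset (−13, −27) suggests a fingertip is at the face. I'll relieve it and release, leaving the case standing in the mouth.

>>> drive_tool:
  motion:
    - [-2.5,0,1.2,0]
    - [0,0,0,0]

```text
clock: 22.03
position: [586.5, -241.3, 121.2]
ee_rot: [0.004, 0.707, -0.004, 0.707]
contact_force: [1.3, 0.7, -1.2]
gripper_width: 32.2
```

>>> drive_tool:
  motion:
    - [0,0,0,0]
    - [0,0,0,0]
    - [0,0,0,0]
    - [0,0,0,0]
    - [-5,0,0,0]
    - [-10,0,0,0]
    - [-15,0,0,0]
    - [-15,0,0,0]
  grip: 55

```text
clock: 22.7
position: [586.5, -241.5, 167.7]
ee_rot: [0.004, 0.707, -0.004, 0.707]
contact_force: [0.0, -0.3, -0.5]
gripper_width: 54.8
```

>>> drive_tool:
  motion:
    - [-15,0,5,0]
    - [-20,0,30,0]
    - [0,0,40,0]
    - [0,0,40,0]
    - [0,0,0,0]
  grip: 0

```text
clock: 23.12
position: [706.9, -242.4, 198.6]
ee_rot: [0.003, 0.707, -0.004, 0.707]
contact_force: [-0.5, 0.7, -2.3]
gripper_width: 0.0
```

```bash
python3 -c "
from st import *
st()
S=np.mean([arm.get_image('side')[...,::-1].astype(float) for _ in range(4)],0);T=np.mean([arm.get_image('top')[...,::-1].astype(float) for _ in range(4)],0)
np.savez('avg2.npz',T=T,S=S)
s=S[110:160,250:300];t=T[165:205,330:375]
u=lambda i,k:cv2.resize(i,None,fx=k,fy=k,interpolation=cv2.INTER_CUBIC)
s=u(s,8);t=u(t,8);t=cv2.copyMakeBorder(t,0,400-t.shape[0],0,0,0)
cv2.imwrite('pics/b4.png',np.clip(np.hstack([s,t])*2.2,0,255).astype(np.uint8))"
```

```text
t 23.12 pos [ 706.9 -242.4  198.6] yang 89.4 xax [ 0.001 -0.    -1.   ] F [-0.5  0.7 -2.3] Tq [0.11 0.03 0.02] w 0.0 j [-0.11  0.62  0.32  0.   -1.27 -1.47]
```

View pics/b4.png

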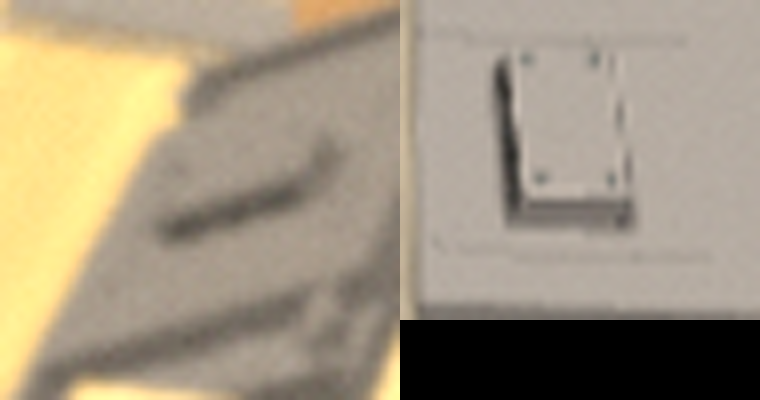

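The case now sits in the bay, cover out, standing proud. The screws are at crop px (527,58), (595,58), (542,178) and (612,178), so the cover centre is at about top px (351.1,179.8). Next is the press with closed fingertips.

```bash
python3 -c "
from st import *
print(onz('top',[[351.1,179.75]],130))
w=onz('top',[[330+(a-400)/8,165+b/8] for a,b in((527,58),(595,58),(612,178),(542,178))],[141-0-22,119,141,141]);print(w.round(1))
go(590,-241.4)
"
```

```text
[[ 583.02236172 -241.83378843  130.        ]]
[[ 603.1 -231.3  119. ]
 [ 603.6 -252.9  119. ]
 [ 563.4 -252.5  141. ]
 [ 562.9 -230.8  141. ]]
t 23.52 pos [ 700.7 -243.   203.2] yang 89.3 xax [ 0.002 -0.    -1.   ] F [-0.1 -0.2 -0.1] Tq [-0.03  0.04 -0.03] w -0.0 j [-0.12  0.6   0.3   0.   -1.27 -1.47]
tool shift to 590 -241.4 [  -0.2    0.3 -110.7]
```

>>> drive_tool:
  motion:
    - [0,0.4,-36,0]
    - [0,0.4,-36,0]
    - [0,0.4,-34.5,0]
    - [20,0,0,0]
    - [20,0,0,0]
    - [15,0,0,0]
    - [0,0,0,0]
    - [0,0,0,0]

```text
clock: 24.18
position: [594.3, -240.5, 147.0]
ee_rot: [0.004, 0.707, -0.004, 0.707]
contact_force: [-0.1, -0.6, 0.2]
gripper_width: -0.5
```

>>> drive_tool:
  motion:
    - [3.6,0,-1.8,0]
    - [0,0,0,0]
    - [0,0,0,0]

```text
clock: 24.43
position: [593.5, -240.4, 143.9]
ee_rot: [0.004, 0.707, -0.004, 0.708]
contact_force: [-0.4, -0.7, 0.3]
gripper_width: 0.2
```

>>> drive_tool:
  motion:
    - [2.7,0,-1.3,0]
    - [0,0,0,0]

```text
clock: 24.6
position: [591.6, -240.2, 140.2]
ee_rot: [0.004, 0.707, -0.004, 0.707]
contact_force: [0.2, -0.9, -0.2]
gripper_width: -0.3
```

>>> drive_tool:
  motion:
    - [2.7,0,-1.3,0]
    - [0,0,0,0]

```text
clock: 24.77
position: [590.1, -240.2, 137.0]
ee_rot: [0.004, 0.707, -0.004, 0.707]
contact_force: [0.1, -0.2, -0.2]
gripper_width: 0.2
```

>>> drive_tool:
  motion:
    - [0,-1.3,7,0]
    - [0,0,0,0]

```text
clock: 24.93
position: [598.8, -241.9, 137.6]
ee_rot: [0.004, 0.707, -0.004, 0.707]
contact_force: [1.5, 0.1, 0.2]
gripper_width: -0.3
```

>>> drive_tool:
  motion:
    - [2.7,0,-1.3,0]
    - [0,0,0,0]

```text
clock: 25.1
position: [595.9, -241.5, 134.1]
ee_rot: [0.004, 0.707, -0.004, 0.707]
contact_force: [-0.1, 0.1, -0.0]
gripper_width: -0.0
```

>>> drive_tool:
  motion:
    - [1.8,0,-0.9,0]
    - [0,0,0,0]

```text
clock: 25.27
position: [594.9, -241.5, 132.5]
ee_rot: [0.004, 0.707, -0.004, 0.707]
contact_force: [0.6, -0.1, 0.1]
gripper_width: -0.5
```

>>> drive_tool:
  motion:
    - [1.8,0,-0.9,0]
    - [0,0,0,0]

```text
clock: 25.43
position: [594.0, -241.6, 130.9]
ee_rot: [0.004, 0.707, -0.004, 0.707]
contact_force: [-1.2, 0.5, -0.7]
gripper_width: 0.2
```

>>> drive_tool:
  motion:
    - [1.8,0,-0.9,0]
    - [0,0,0,0]

```text
clock: 25.6
position: [593.8, -241.7, 129.8]
ee_rot: [0.004, 0.707, -0.004, 0.707]
contact_force: [0.3, -0.0, 0.8]
gripper_width: 0.1
```

>>> drive_tool:
  motion:
    - [1.8,0,-0.9,0]
    - [0,0,0,0]

```text
clock: 25.77
position: [593.7, -241.7, 129.3]
ee_rot: [0.004, 0.706, -0.004, 0.708]
contact_force: [0.1, 0.3, 5.5]
gripper_width: -0.0
```

>>> drive_tool:
  motion:
    - [1.8,0,-0.9,0]
    - [0,0,0,0]

```text
clock: 25.93
position: [593.2, -241.7, 128.3]
ee_rot: [0.003, 0.706, -0.004, 0.709]
contact_force: [-0.2, 1.3, 7.1]
gripper_width: 0.1
```

>>> drive_tool:
  motion:
    - [1.8,0,-0.9,0]
    - [0,0,0,0]

```text
clock: 26.1
position: [592.6, -241.8, 126.8]
ee_rot: [0.003, 0.705, -0.004, 0.709]
contact_force: [-0.4, 1.9, 8.8]
gripper_width: -0.1
```

>>> drive_tool:
  motion:
    - [1.8,0,-0.9,0]
    - [0,0,0,0]

```text
clock: 26.27
position: [591.8, -241.7, 125.2]
ee_rot: [0.003, 0.705, -0.004, 0.709]
contact_force: [-0.1, 3.0, 8.5]
gripper_width: 0.1
```

```bash
python3 -c "
from st import *
cop()"
```

```text
t 26.27 pos [ 591.8 -241.7  125.2] yang 89.4 xax [ 0.005 -0.002 -1.   ] F [-0.1  3.   8.5] Tq [ 0.55  0.1  -0.01] w 0.1 j [-0.13  0.49 -0.1   0.   -0.97 -1.45]
contact offset mm x,y -6.5 -41.8
```

The clip is yielding at about 8.5 N. I'll continue along the normal.

>>> drive_tool:
  motion:
    - [1.8,0,-0.9,0]
    - [0,0,0,0]

```text
clock: 26.43
position: [590.9, -241.8, 123.5]
ee_rot: [0.003, 0.705, -0.004, 0.709]
contact_force: [0.6, 2.7, 8.5]
gripper_width: 0.3
```

>>> drive_tool:
  motion:
    - [1.8,0,-0.9,0]
    - [0,0,0,0]

```text
clock: 26.6
position: [590.0, -241.8, 121.7]
ee_rot: [0.003, 0.705, -0.004, 0.709]
contact_force: [-0.5, 1.4, 9.5]
gripper_width: -0.2
```

>>> drive_tool:
  motion:
    - [1.4,0,-0.7,0]
    - [0,0,0,0]

```text
clock: 26.77
position: [589.4, -241.7, 120.3]
ee_rot: [0.003, 0.705, -0.004, 0.709]
contact_force: [-0.5, 2.8, 9.8]
gripper_width: 0.2
```

>>> drive_tool:
  motion:
    - [1.4,0,-0.7,0]
    - [0,0,0,0]

```text
clock: 26.93
position: [589.2, -241.8, 119.8]
ee_rot: [0.003, 0.705, -0.004, 0.71]
contact_force: [-0.1, 3.0, 11.8]
gripper_width: -0.4
```

>>> drive_tool:
  motion:
    - [1.4,0,-0.7,0]
    - [0,0,0,0]

```text
clock: 27.1
position: [589.2, -241.8, 119.7]
ee_rot: [0.002, 0.704, -0.004, 0.71]
contact_force: [-1.1, 4.0, 16.3]
gripper_width: 0.1
```

>>> drive_tool:
  motion:
    - [1.4,0,-0.7,0]
    - [0,0,0,0]

```text
clock: 27.27
position: [589.2, -241.8, 119.6]
ee_rot: [0.002, 0.703, -0.004, 0.711]
contact_force: [-1.0, 4.3, 19.9]
gripper_width: -0.0
```

```bash
python3 -c "
from st import *
cop()"
```

```text
t 27.27 pos [ 589.2 -241.8  119.6] yang 89.5 xax [ 0.011 -0.004 -1.   ] F [-1.   4.3 19.9] Tq [1.49 0.52 0.  ] w -0.0 j [-0.13  0.49 -0.12  0.   -0.95 -1.45]
contact offset mm x,y -10.8 10.5
```

It has reached the hard stop: z has stopped and the force has risen to 20 N. I'll retract and check.

>>> drive_tool:
  motion:
    - [-6,0,3,0]
    - [-12,0,6,0]
    - [-25,0,10,0]
    - [-30,0,30,0]
    - [0,0,40,0]
    - [0,0,40,0]
    - [0,0,20,0]
    - [0,0,0,0]

```text
clock: 27.93
position: [736.6, -242.6, 182.3]
ee_rot: [0.004, 0.708, -0.004, 0.707]
contact_force: [-0.1, -0.1, -1.3]
gripper_width: 0.2
```

```bash
python3 -c "
from st import *
st()
S=np.mean([arm.get_image('side')[...,::-1].astype(float) for _ in range(4)],0);T=np.mean([arm.get_image('top')[...,::-1].astype(float) for _ in range(4)],0)
s=S[110:160,250:300];t=T[165:205,330:375]
u=lambda i,k:cv2.resize(i,None,fx=k,fy=k,interpolation=cv2.INTER_CUBIC)
s=u(s,8);t=u(t,8);t=cv2.copyMakeBorder(t,0,400-t.shape[0],0,0,0)
b=cv2.resize(T[90:270,100:300],None,fx=2,fy=2)[:200] 
A=np.hstack([s,t]);B=cv2.resize(T[90:270,100:300],(222,200));B=cv2.copyMakeBorder(B,0,0,0,A.shape[1]-222,0)
cv2.imwrite('pics/b5.png',np.clip(np.vstack([A*2.2,B*1.5]),0,255).astype(np.uint8))"
```

```text
t 27.93 pos [ 736.6 -242.6  182.3] yang 89.4 xax [-0.001  0.    -1.   ] F [-0.1 -0.1 -1.3] Tq [0.03 0.04 0.  ] w 0.2 j [-0.11  0.68  0.39 -0.   -1.28 -1.47]
```

View pics/b5.png

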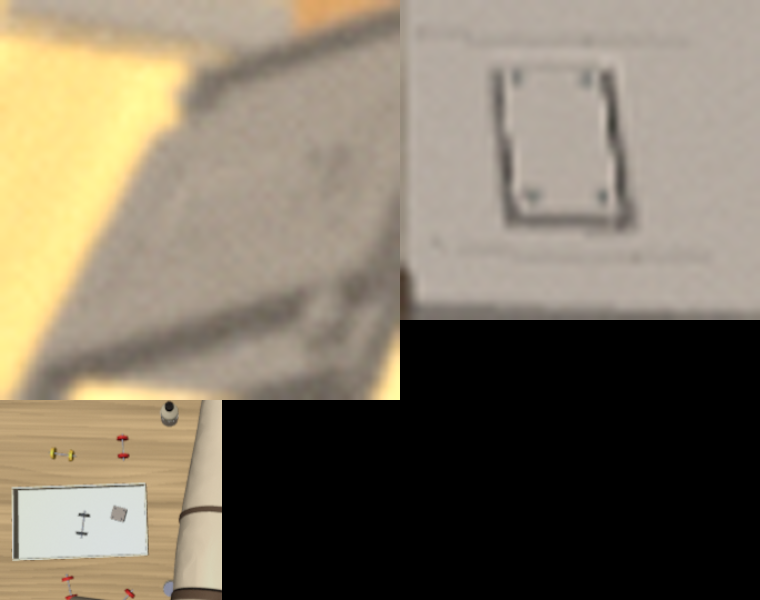

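The last view shows the cover flush with an even dark gap on both long sides. The short case and wheelset are still in the bin, with the glue bottle at px (253,102) and the jar at px (251,259), where they started.

```bash
python3 -c "
from bench import arm
print(arm.job_done())"
```

```text
the job is handed in; nothing more can be done
None
```

The long case is in the bay, cover out and pressed to its stop, and I handed the job in at about 28 s; no verdict was reported.

**What I did:** I gripped the case by its long sides and lifted it clear of the bin. Because the tool cannot tilt, I pivoted the case in the jaws on the bin's rim and then squared it on the plain chassis face. I then found the bay, released the case in its mouth and pressed it home with closed fingers. The clip yielded at about 8.5 N over roughly 10.7 mm, then stopped hard. I stopped pushing at 20 N.

**Last checks:**
- The final pictures show the cover flush with an even gap on both long sides. I judged this by eye and by the hard stop, and did not measure the squareness.
- The short case and the wheelset are in the bin.
- The glue bottle and the paint jar are within about 2 px of where they started.
- The arm is clear, with contact force near zero.

**What failed or disagreed:**
- The rim pivot gave only about 19° by camera, where I had calculated 26–27°; pressing on the face corrected it.
- The first entries landed on the edge of the bay: my camera estimates of where to enter it disagreed by a few millimetres. I ended up finding it by feel.
- The highest measured push against the chassis was about 37 N, under the 60 N limit.

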